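# Take a plate from the rotary magazine and lay it on the test rest

## Robot

A 6-joint arm with a two-finger parallel gripper is mounted at the origin on a cart in front of the work surface, level with it; the furniture and walls round the work are solid. World frame = base frame: x ahead of the robot, y to its left, z up, the work surface at z = 0. Lengths are in m, angles in rad, forces in N, time in s.
With the tool pointing down it reaches from about 0.3 to 0.875 m from the base axis. Payload 6.4 kg.
Tool frame: the origin (TCP) lies between the finger pads; the fingertips stand 11 mm ahead of it and the grasp point (between the pads) lies 8 mm behind it (ctrl.tcp_to_tips is the y of the fingertips in the tool frame, in m); y points along the fingers, x is the direction in which the jaws open and shut, and the axes are right-handed (so a half turn about y gives the same grasp; the last joint's range is limited). The gripper opens to 85 mm and grips with 20 to 120 N. Pads are 22 mm wide; open, the fingers measure 114 mm over their backs; the gripper's body (76 mm by 85 mm) begins 54 mm behind the grasp point. The pads swing forward as they close: fully open they stand 13 mm farther back than shut.
Start: joints at [-0.206, 0.181, 1.607, -0, 1.354, -0.206], TCP at [0.575, 0, 0.242] pointing down, gripper open.
Joint ranges: [-2.99, 2.99], [-0.89, 2.07], [0.3, 2.58], [-1.14, 4.28], [0, 2.63], [-3.12, 3.12]. Speed limits (rad/s): [2.57, 2.57, 3.01, 3.14, 3.14, 3.14].

## Interface

Orientations are given as a unit quaternion [w, x, y, z].
In Python, from bench import ctrl gives the robot as it stands.
- The arm moves only by the tool apply_moves, never from a script. Its argument "plan" is text: rows parted by semicolons, each of 7 numbers parted by spaces: the shift along the tool's x, y, z each as a share of 0.05 m, from -1 to 1, then the turn, a rotation vector about the tool's x, y, z each as a share of 0.12 rad, from -1 to 1, then the opening, from 0 (shut) to 1 (fully open). In form: dx dy dz wx wy wz claw; .... A call has exactly 5 rows; each row shifts and turns the commanded pose from where the row before left it, along the tool's axes as they then stand; what a row does not reach is not made up. A row lasts 1/10 s, in which the tool goes at most 50 mm and 8.59 degrees, less where a joint would pass 70% of its speed; a pose out of reach is approached as far as the arm can. A call with a number of a shift or a turn outside -1 to 1 is refused whole. A call with a gripper value outside its range is refused whole. The fingers move at their own pace and stop on an object; the grip force is fixed at half the most. Time passes only in rows, so rows that do not move let the fingers close, or fill a call up. It gives the time, the measured TCP pose, the force and the opening at its end, in the units of the state.
- ctrl.get_obs(): the state, without advancing time (a new reading comes with each control period).
- ctrl.camera(name): name is "scene" or "side" or "wrist"; returns the picture (480x640x3 uint8, red, green, blue); there is no depth.
- ctrl.get_calibration(name): a dict with "intrinsics" (3x3 intrinsics, pixels), "R" (3x3) and "t" (3): a world point X has camera coordinates R X + t. Camera axes: x right, y down, z forward; pixel columns grow to the right and rows downward; lengths in m; the calibration is good to about 2 mm. A picture is of the moment at which its call begins: read the wrist's pose just before it. get_calibration takes no time and is no camera call; for the wrist camera it gives the pose at the moment of the call.
- ctrl.hand_in(): hands the job in, once; it reports no verdict.
Trained networks look in the newest picture that a camera, given by its name, has taken for a name from the list of things; names that differ only in an ending like _2 or _b are one class to them, and where a whole thing is asked for, a point or a joint stands for the part that bears it (a point fixed in the world has none). Each returns a list of dicts, best first, with "score" (0 to 1); they miss things now and then, are a little off and sometimes report something else, mostly with a low value. They report only what shows in the picture. A call takes as long as a camera call.
- ctrl.recognise(camera, target): "point" ([x, y, z] in m, in world coordinates, good to about 4 mm: the middle of the surface that is visible of it).
The state is a dict: "time_s": time; "q": joint angles; "dq": joint speeds; "joint_efforts": joint torques, N m; "eef_pos": TCP position; "eef_rot": TCP orientation; "wrist_force": force on the tool from outside, world axes, zero at the start; "torque": the same for the moment, N m; "opening": opening from 0.0 (shut) to 1.0 (fully open).
Only numpy, scipy, OpenCV 4.12 (cv2) and the standard library are available. Lean on these libraries where they do the work, as an engineer would, in place of code of your own. Each camera call takes 0.05 s, during which the arm holds its last target.

## Task

Turn the table of the round plate magazine (it has two upright posts to turn it by) until the plate with the two round holes points out through the gap in the guard, and slide that plate outward until its end overhangs the rim without falling. Then grip the overhanging end and lay the plate flat on the two bars of the test rest, centred and lengthwise across both bars. Leave the plain plate in its channel and do not disturb the other things on the bench.

Things in the scene. Friction and masses are not known exactly. Their poses are not given: they have to be found in the camera images.
- magazine: The fixed housing of the round plate magazine, grey, 360 mm across; origin on its axis at bench level, z up. A sheet guard 58 mm high and 5 mm thick surrounds the turntable at 178 mm radius except for one gap of 56 degrees, centred on this body's -y direction. In the gap nothing stands higher than 8 mm outside the turntable.
- turntable (a joint): Angle of the turntable about the magazine's axis in rad, counterclockwise from above positive, 0 at the start, range -3.1 to 3.1; light friction (about 0.12 N m), stays where it is left. The turntable is a dark disc of 172 mm radius, top face 45 mm above the bench, flat and open in the middle. Two radial channels lie opposite each other, each between two rails 53 mm apart inside, 6 mm wide, 9 mm high, from 32 to 166 mm radius.
- post_1 (a point): Middle of a black upright handle post on the turntable (16 mm diameter, from 49 to 94 mm above the bench; the point is 72 mm above it), 125 mm from the axis, a quarter turn from both channels.
- post_2 (a point): The same on the second post, opposite post_1.
- holed_plate_center (a point): Centre of the flat aluminium plate with two round 20 mm holes, 140 x 50 x 6 mm, 0.12 kg, loose in one of the two channels. Its x axis runs along its length (either way round), z up. At the start the centre is 100 mm from the magazine's axis, so the ends are at 30 and 170 mm; in the channel rails stand 3 mm above the plate's top with 1.5 mm play beside it. Between the two plates 60 mm of the disc's middle are free.
- plain_plate_center (a point): Centre of the plain aluminium plate without holes, same size, loose in the opposite channel; it stays there.
- rest_top (a point): Test rest, fixed: the point midway between its two steel bars at their top face, 45 mm above the bench. The bars run along this point's x axis (60 mm long, 10 mm wide), 50 mm apart between centres along y (25 mm either side of the point). The plate is to lie with its length along this point's y axis, either way round. The grey base is 70 x 90 x 8 mm.
- grease_tin: Bystander: flat round lidded tin, 67 across, 29 high (mm), loose on the bench; origin at its underside.
- wrench_clip: Bystander: flat black clip, 76x40x6 (mm), loose on the bench; origin at its underside.
- marker_1: Bystander: marker pen, 137 long (mm), loose on the bench; origin at its underside.
- notebook: Bystander: dark notebook, 148x109x14 (mm), loose on the bench; origin at its underside.
- ref_block_2: Bystander: plain steel disc, 56 across, 16 high (mm), loose on the bench; origin at its underside.

How it is judged:
By the outcome, as a careful person would: the job done as asked, in the order asked, and still so for the second after the job is handed in, with the robot touching nothing.
It also fails if it takes over 64 s, if anything falls off the work surface, if the arm or the gripper's body presses on something with over 40 N, if the wrist force passes 120 N, or if a joint passes its speed limit or range.

## Working session

There is one attempt and no reset: what is moved stays moved. The work goes in short steps, Python scripts to look and compute and a tool call to move; the robot and the scene stay as the last step left them, time stands still between calls to the robot, and variables do not carry over. Pictures are saved under pics/ and viewed, and the job is handed in when it is done.

Besides the shell and the picture viewer there is one more tool, called after "Call:" as name(argument=value, ...), one argument or row to a line, values as JSON. apply_moves: Moves the arm, as the interface text tells. Shift numbers are shares of 0.05 m and turn numbers shares of 0.12 rad, none past 1 either way. Its arguments: {"type":"object","properties":{"plan":{"type":"string"}},"required":["plan"]}

```bash
ls -la; mkdir -p pics; python3 - <<'E'
from bench import ctrl
import cv2,numpy as np
o=ctrl.get_obs();print({k:np.round(v,3).tolist() if not isinstance(v,float) else v for k,v in o.items()}, ctrl.tcp_to_tips)
for n in ["scene","side","wrist"]:
    im=ctrl.camera(n);cv2.imwrite(f"pics/a_{n}.png",im[:,:,::-1])
    c=ctrl.get_calibration(n);print(n,np.round(c["intrinsics"],1).tolist(),np.round(c["R"],3).tolist(),np.round(c["t"],3).tolist())
E
```

```text
total 12
drwxr-xr-x  3 agent agent 4096 Dec  6 22:35 .
drwxr-xr-x 23 root  root  4096 Dec  6 22:35 ..
drwxr-xr-x  2 agent agent 4096 Dec  6 22:35 pics
{'time_s': 0.0, 'q': [-0.206, 0.182, 1.608, 0.0, 1.354, -0.206], 'dq': [0.001, -0.001, 0.001, 0.001, 0.0, 0.001], 'joint_efforts': [0.0, -44.487, -35.134, -0.0, 0.009, 0.0], 'eef_pos': [0.574, 0.0, 0.241], 'eef_rot': [0.707, -0.707, 0.001, 0.001], 'wrist_force': [0.943, 0.984, -0.511], 'torque': [-0.013, -0.007, 0.024], 'opening': 1.0040481805631174} 0.011
scene [[468.9, 0.0, 332.6], [0.0, 468.9, 239.6], [0.0, 0.0, 1.0]] [[0.74, -0.673, 0.015], [-0.381, -0.438, -0.814], [0.554, 0.596, -0.581]] [-0.412, 0.257, 0.824]
side [[522.9, 0.0, 327.1], [0.0, 522.9, 236.4], [0.0, 0.0, 1.0]] [[-0.991, -0.135, -0.018], [-0.074, 0.644, -0.762], [0.114, -0.753, -0.648]] [0.49, 0.118, 1.126]
wrist [[426.2, 0.0, 322.8], [0.0, 426.2, 242.1], [0.0, 0.0, 1.0]] [[1.0, 0.001, -0.002], [0.002, -0.948, 0.319], [-0.001, -0.319, -0.948]] [-0.575, -0.041, 0.38]
```

View pics/a_scene.png

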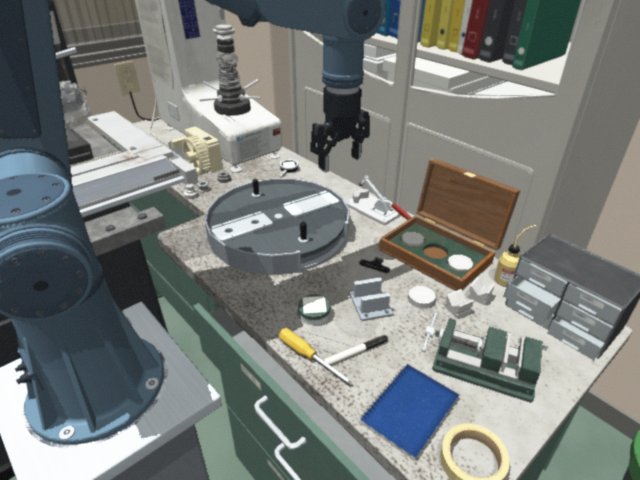

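View pics/a_side.png

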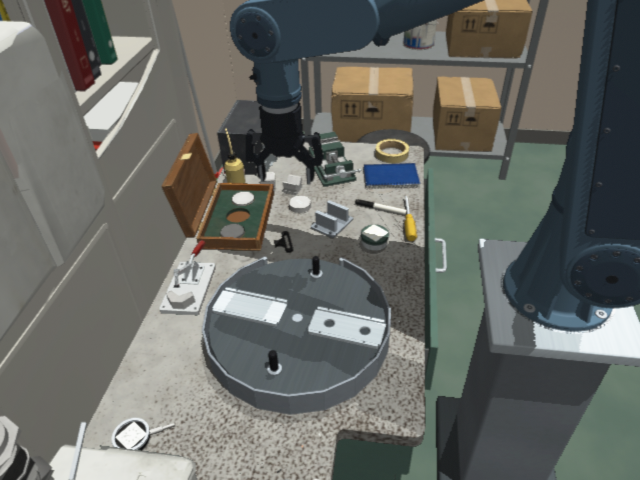

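View pics/a_wrist.png

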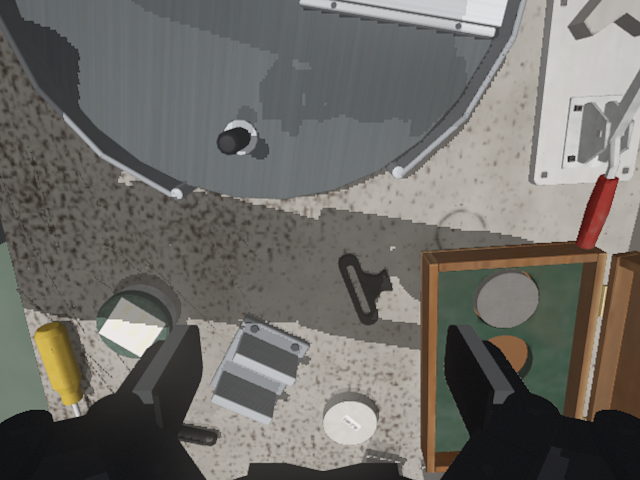

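```bash
python3 - <<'E'
from bench import ctrl
import numpy as np
for cam in ["scene","side"]:
  for n in ["magazine","post_1","holed_plate_center","plain_plate_center","rest_top","grease_tin","wrench_clip","marker_1","notebook","ref_block_2"]:
    try:r=ctrl.recognise(cam,n)
    except Exception as e: print(cam,n,e);continue
    print(cam,n,[(np.round(d["point"],3).tolist(),round(d["score"],2)) for d in r[:3]])
print(ctrl.get_obs()["time_s"])
E
```

```text
scene magazine [([0.439, 0.086, 0.039], 0.79)]
scene post_1 [([0.519, 0.146, 0.043], 0.64)]
scene holed_plate_center [([0.429, 0.196, 0.053], 0.55)]
scene plain_plate_center [([0.624, 0.165, 0.049], 0.85), ([0.368, -0.402, 0.01], 0.7), ([0.395, -0.128, 0.029], 0.6)]
scene rest_top []
scene grease_tin [([0.395, -0.128, 0.029], 0.56)]
scene wrench_clip [([0.611, -0.084, 0.008], 0.49)]
scene marker_1 [([0.393, -0.25, 0.01], 0.61)]
scene notebook [([0.367, -0.405, 0.006], 0.88), ([0.524, 0.142, 0.044], 0.61)]
scene ref_block_2 [([0.594, -0.239, 0.019], 0.72)]
side magazine [([0.492, 0.318, 0.042], 0.76)]
side post_1 [([0.397, -0.244, 0.014], 0.69), ([0.529, 0.218, 0.046], 0.64)]
side holed_plate_center [([0.431, 0.192, 0.05], 0.56), ([0.532, 0.22, 0.049], 0.45)]
side plain_plate_center [([0.628, 0.16, 0.047], 0.77)]
side rest_top [([0.507, -0.156, 0.02], 0.75)]
side grease_tin [([0.398, -0.101, 0.029], 0.78)]
side wrench_clip [([0.613, -0.082, 0.003], 0.54)]
side marker_1 [([0.397, -0.245, 0.011], 0.86)]
side notebook [([0.493, 0.317, 0.037], 0.72), ([0.398, -0.102, 0.03], 0.69), ([0.372, -0.382, 0.008], 0.62)]
side ref_block_2 [([0.596, -0.228, 0.014], 0.82)]
1.15
```

```bash
cat > h.py <<'E'
from bench import ctrl
import cv2,numpy as np
def calib(n):
    c=ctrl.get_calibration(n);return [np.array(c[k]) for k in("intrinsics","R","t")]
def ray(n,uv,z,c=None):
    K,R,t=c or calib(n)
    C=-R.T@t; d=R.T@np.linalg.inv(K)@np.array([uv[0],uv[1],1.])
    return C+d*(z-C[2])/d[2]
def proj(n,X,c=None):
    K,R,t=c or calib(n)
    p=K@(R@np.array(X)+t);return p[:2]/p[2]
def st():
    o=ctrl.get_obs();print(round(o["time_s"],2),"pos",np.round(o["eef_pos"],4).tolist(),"rot",np.round(o["eef_rot"],4).tolist(),"F",np.round(o["wrist_force"],1).tolist(),"op",round(o["opening"],3),"q",np.round(o["q"],2).tolist())
    return o
def shot(n,name):
    im=ctrl.camera(n)[:,:,::-1].copy();cv2.imwrite(f"pics/{name}.png",im);return im
def crop(im,x0,y0,w,h,s,name):
    c=cv2.resize(im[y0:y0+h,x0:x0+w],None,fx=s,fy=s,interpolation=cv2.INTER_CUBIC);cv2.imwrite(f"pics/{name}.png",c)
E
python3 - <<'E'
from h import *
a=cv2.imread("pics/a_side.png");crop(a,200,240,200,150,4,"c1")
a=cv2.imread("pics/a_wrist.png");crop(a,200,300,120,130,4,"c2")
a=cv2.imread("pics/a_side.png");crop(a,290,190,80,60,8,"c3")
print([np.round(ray("wrist",p,.058),4) for p in [(178,192),(398,172)]])
E
```

```text
[array([0.4667, 0.0162, 0.058 ]), array([0.6309, 0.0313, 0.058 ])]
```

View pics/c1.png

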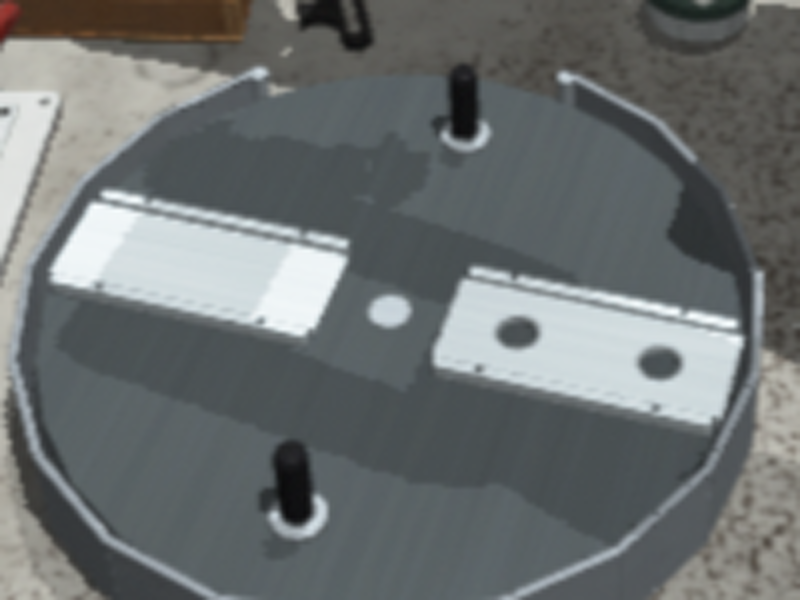

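View pics/c2.png

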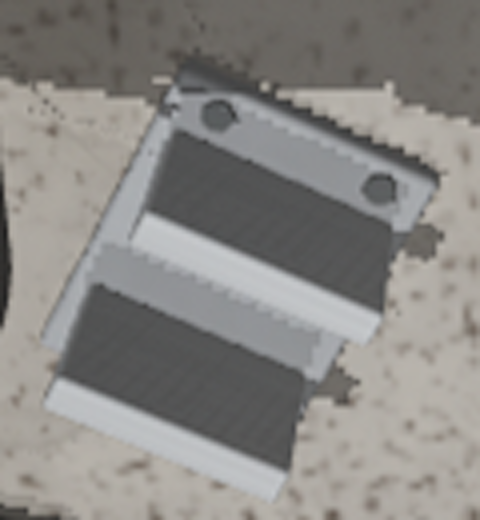

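View pics/c3.png

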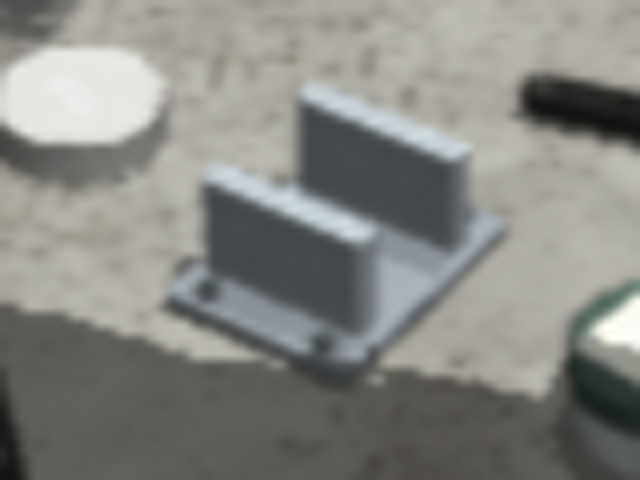

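```bash
python3 - <<'E'
from h import *
f=lambda p,s,o:(p[0]/s+o[0],p[1]/s+o[1])
ctr=ray("side",f((390,311),4,(200,240)),.045);print("ctr",ctr.round(4))
h=[ray("side",f(p,4,(200,240)),.051)for p in[(517,332),(660,362)]];print("holes",np.round(h,4))
cor=[ray("side",f(p,4,(200,240)),.051)for p in[(465,280),(742,337),(712,425),(433,365)]];print("corners",np.round(cor,4),np.mean(cor,0).round(4))
cor=[ray("side",f(p,4,(200,240)),.051)for p in[(100,203),(348,250),(308,335),(50,280)]];print("plain",np.round(cor,4),np.mean(cor,0).round(4))
g=[ray("side",f(p,4,(200,240)),.058)for p in[(262,72),(565,77)]];print("guard ends side",np.round(g,4))
g=np.array([ray("wrist",p,.058) for p in [(178,192),(398,172)]]);m=g.mean(0);print("gap mid",m, "half ang", [np.degrees(np.arctan2(*(x-ctr)[1::-1])) for x in g])
# wrist-based centre: chord normal
d=g[1]-g[0];L=np.hypot(*d[:2]);n=np.array([-d[1],d[0]])/L
print("chord",L,2*.178*np.sin(np.radians(28)),"ctr from gap",m[:2]+n*.178*np.cos(np.radians(28)), "psi",np.degrees(np.arctan2(-n[1],-n[0])))
for cam,bars in [("wrist",[[f(p,4,(200,300)) for p in q] for q in [[(150,215),(385,318),(370,342),(132,240)],[(58,380),(290,475),(278,500),(45,402)]]]),("side",[[f(p,8,(290,190)) for p in q] for q in [[(300,88),(318,84),(470,152),(455,162)],[(205,175),(220,165),(378,232),(362,246)]]])]:
    B=[np.array([ray(cam,p,.045) for p in b]) for b in bars]
    c=[b.mean(0) for b in B]
    ax=[(b[1]-b[0]+b[2]-b[3])/2 for b in B] if cam=="wrist" else [(b[2]-b[1]+b[3]-b[0])/2 for b in B]
    dd=c[0]-c[1]
    print(cam,"bars",np.round(c,4).tolist(),"mid",np.mean(c,0).round(4),"sep",np.linalg.norm(dd),"len",[np.linalg.norm(a).round(4) for a in ax],"bar ang",[np.degrees(np.arctan2(a[1],a[0])).round(1) for a in ax],"sep ang",np.degrees(np.arctan2(dd[1],dd[0])))
E
```

```text
ctr [0.5278 0.1778 0.045 ]
holes [[0.4636 0.1885 0.051 ]
 [0.3941 0.1986 0.051 ]]
corners [[0.4933 0.1588 0.051 ]
 [0.3565 0.1787 0.051 ]
 [0.3675 0.2324 0.051 ]
 [0.5004 0.2132 0.051 ]] [0.4294 0.1958 0.051 ]
plain [[0.6874 0.1293 0.051 ]
 [0.5545 0.1461 0.051 ]
 [0.563  0.2024 0.051 ]
 [0.6972 0.1832 0.051 ]] [0.6255 0.1653 0.051 ]
guard ends side [[0.6243 0.03   0.058 ]
 [0.4604 0.0149 0.058 ]]
gap mid [0.5488433  0.02374024 0.058     ] half ang [np.float64(-110.68092477981756), np.float64(-54.827829057493716)]
chord 0.16490132484424164 0.16713187635177712 ctr from gap [0.53437617 0.18023764] psi -84.7183993944313
wrist bars [[0.5235, -0.1496, 0.045], [0.5002, -0.1937, 0.045]] mid [ 0.5118 -0.1716  0.045 ] sep 0.04987530618987573 len [np.float64(0.0589), np.float64(0.0595)] bar ang [np.float64(-27.4), np.float64(-27.4)] sep ang 62.16325549764173
side bars [[0.4923, -0.1942, 0.045], [0.5157, -0.1495, 0.045]] mid [ 0.504  -0.1718  0.045 ] sep 0.050470424117199424 len [np.float64(0.0603), np.float64(0.0592)] bar ang [np.float64(149.0), np.float64(151.6)] sep ang -117.73861466385634
```

```bash
python3 - <<'E'
from h import *
a=cv2.imread("pics/a_scene.png");crop(a,200,170,160,110,5,"c4");crop(a,340,260,100,70,8,"c5")
E
```

```text
(no output)
```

View pics/c4.png

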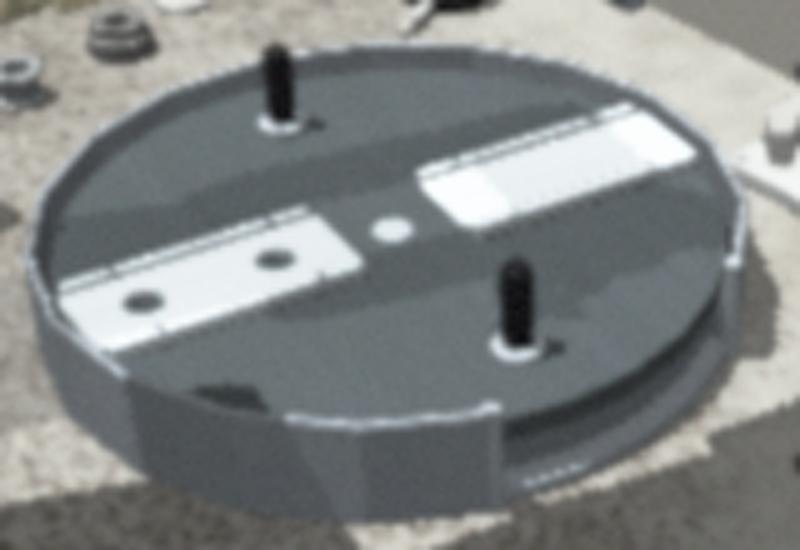

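View pics/c5.png

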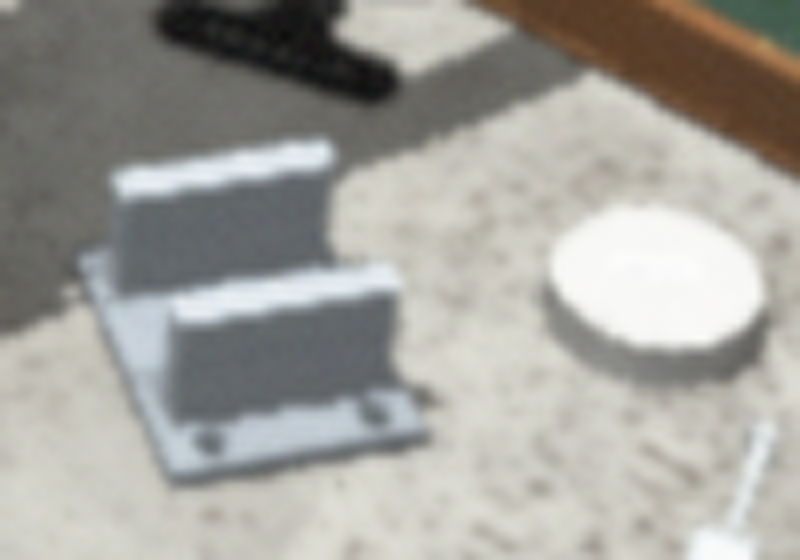

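```bash
python3 - <<'E'
from h import *
f=lambda p,s,o:(p[0]/s+o[0],p[1]/s+o[1])
o=(200,170)
R=lambda p,z:ray("scene",f(p,5,o),z).round(4)
print("ctr",R((392,229),.045),"holes",R((144,301),.051),R((274,259),.051),"guard",R((497,405),.058),R((738,258),.058))
print("posttops",R((277,48),.094),R((516,262),.094), "side",[ray("side",(p[0]/4+200,p[1]/4+240),.094).round(4) for p in[(462,70),(290,448)]], "wristpost", ray("wrist",(229,142),.094).round(4))
b=[[ray("scene",f(p,8,(340,260)),.045) for p in q] for q in [[(113,180),(325,140),(335,160),(120,200)],[(172,303),(395,262),(402,285),(180,325)]]]
c=np.mean(b,1);print(c.round(4),c.mean(0).round(4))
E
```

```text
ctr [0.5309 0.179  0.045 ] holes [0.3965 0.1978 0.051 ] [0.4648 0.1874 0.051 ] guard [0.4664 0.0136 0.058 ] [0.6321 0.0295 0.058 ]
posttops [0.5482 0.2995 0.094 ] [0.513  0.0557 0.094 ] side [array([0.5094, 0.0543, 0.094 ]), array([0.5468, 0.3002, 0.094 ])] wristpost [0.5153 0.0563 0.094 ]
[[ 0.5195 -0.1514  0.045 ]
 [ 0.497  -0.1959  0.045 ]] [ 0.5082 -0.1737  0.045 ]
```

```bash
cat > pl.py <<'E'
from h import *
from scipy.spatial.transform import Rotation as Ro
def pose(o=None):
    o=o or ctrl.get_obs();q=o["eef_rot"];return np.array(o["eef_pos"]),Ro.from_quat([q[1],q[2],q[3],q[0]])
def down(yaw): # tool x at yaw deg, y down
    return Ro.from_euler("z",yaw,degrees=True)*Ro.from_matrix(np.array([[1,0,0],[0,0,1],[0,-1,0]]).T.T if False else np.array([[1.,0,0],[0,0,1],[0,-1,0]]))
def yaw(R):
    x=R.apply([1,0,0]);return np.degrees(np.arctan2(x[1],x[0]))
def plan(wps,start=None):
    """wps: list of (pos,yaw,n,claw); straight segments; prints rows"""
    p,R=start or pose(); rows=[]
    for pos,yw,n,c in wps:
        p0=p.copy();R0=R; Rt=down(yw);rv=(R0.inv()*Rt).as_rotvec()
        for i in range(1,n+1):
            pt=p0+(np.array(pos)-p0)*i/n; Rn=R0*Ro.from_rotvec(rv*i/n)
            s=np.round(R.inv().apply(pt-p)/.05,2);w=np.round((R.inv()*Rn).as_rotvec()/.12,2)
            if max(abs(s).max(),abs(w).max())>1:print("OVER")
            rows.append(" ".join(f"{v+0:g}" for v in [*s,*w])+f" {c:g}")
            p=p+R.apply(s*.05);R=R*Ro.from_rotvec(w*.12)
    while len(rows)%5: rows.append(f"0 0 0 0 0 0 {c:g}")
    for i in range(0,len(rows),5):print("; ".join(rows[i:i+5]))
    return p,R
E
python3 - <<'E'
from pl import *
p,R=pose();print(R.as_matrix().round(2).tolist(),down(0).as_matrix().tolist(),yaw(R))
plan([((.512,.055,.14),-8,5,.5),((.512,.055,.077),-8,4,.5)])
E
```

```text
[[1.0, -0.0, -0.0], [0.0, 0.0, 1.0], [-0.0, -1.0, 0.0]] [[1.0000000000000002, 0.0, 0.0], [0.0, 0.0, 1.0000000000000002], [0.0, -1.0000000000000002, 0.0]] 0.0011931654564219772
-0.25 0.41 0.22 0 0.23 0 0.5; -0.26 0.41 0.21 0 0.24 0 0.5; -0.26 0.41 0.21 0 0.23 0 0.5; -0.27 0.41 0.2 0 0.23 0 0.5; -0.28 0.41 0.19 0 0.23 0 0.5
0 0.31 0 0 0 0 0.5; 0 0.32 0 0 0 0 0.5; 0 0.31 0 0 0 0 0.5; 0 0.32 0 0 0 0 0.5; 0 0 0 0 0 0 0.5
```

Call:
apply_moves(
  plan="-0.25 0.41 0.22 0 0.23 0 0.5; -0.26 0.41 0.21 0 0.24 0 0.5; -0.26 0.41 0.21 0 0.23 0 0.5; -0.27 0.41 0.2 0 0.23 0 0.5; -0.28 0.41 0.19 0 0.23 0 0.5",
)

```text
time_s: 1.65
eef_pos: [0.5115, 0.0556, 0.1392]
eef_rot: [-0.705, 0.705, -0.049, 0.05]
wrist_force: [0.1, 1.0, -0.5]
opening: 0.498
```

```bash
python3 - <<'E'
from pl import *
st();a=shot("wrist","b1");print(proj("wrist",(.512,.055,.094)))
E
```

```text
1.65 pos [0.5115, 0.0556, 0.1392] rot [-0.7054, 0.7054, -0.0494, 0.0498] F [0.1, 1.0, -0.5] op 0.498 q [-0.12, 0.17, 1.85, -0.0, 1.13, 0.02]
[334.25889828 298.47762119]
```

View pics/b1.png

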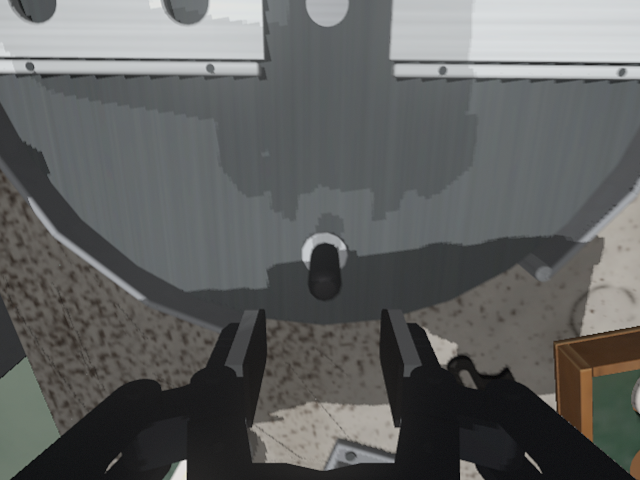

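Call:
apply_moves(
  plan="0 0.31 0.03 0 0 0 0.5; 0 0.32 0.03 0 0 0 0.5; 0 0.31 0 0 0 0 0.4; 0 0.3 0 0 0 0 0.3; 0 0 0 0 0 0 0.3",
)

```text
time_s: 2.2
eef_pos: [0.5114, 0.058, 0.0764]
eef_rot: [0.705, -0.705, 0.05, -0.048]
wrist_force: [-0.2, 0.0, -0.2]
opening: 0.299
```

```bash
python3 - <<'E'
from pl import *
st();a=shot("wrist","b2");shot("side","b2s")
E
```

```text
2.2 pos [0.5114, 0.058, 0.0764] rot [0.7054, -0.7054, 0.0502, -0.0479] F [-0.2, 0.0, -0.2] op 0.299 q [-0.12, 0.27, 1.88, -0.0, 1.0, 0.02]
```

View pics/b2.png

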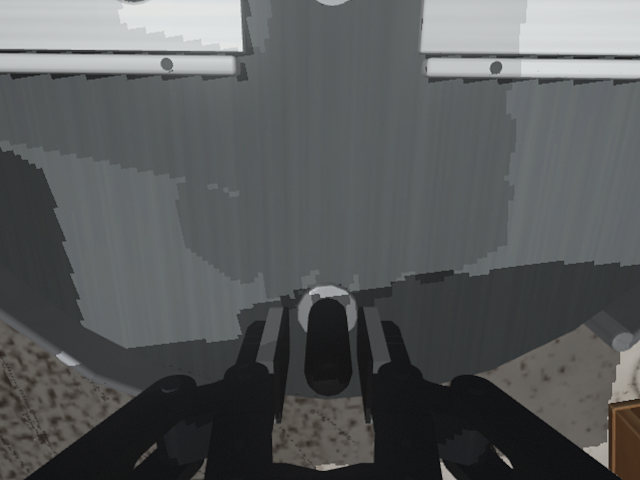

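View pics/b2s.png

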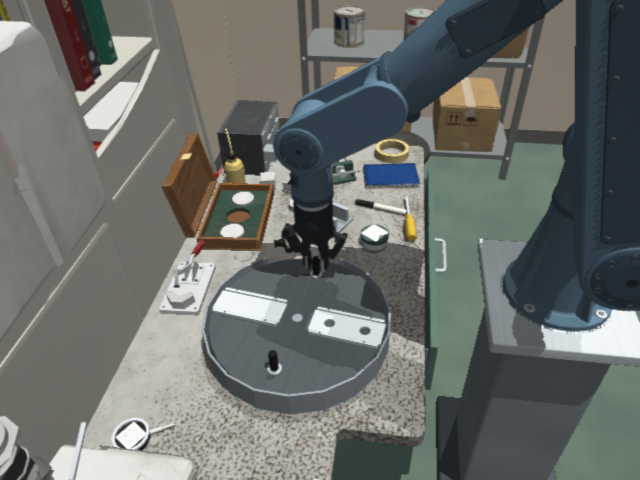

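```bash
cat > arc.py <<'E'
from pl import *
def arc(C,r,angs,z,claw,yoff=90):
    return plan([((C[0]+r*np.cos(np.radians(a)),C[1]+r*np.sin(np.radians(a)),z),a+yoff,1,claw) for a in angs])
E
python3 - <<'E'
from arc import *
a=np.linspace(-98.5,5.5,26)[1:]
arc((.530,.1785),.1225,a,.0765,.3)
E
```

```text
0.16 0.04 -0.01 0 -0.53 0 0.3; 0.18 0 0.01 0 -0.6 0 0.3; 0.18 0 0 0 -0.61 0 0.3; 0.17 0 0.01 0 -0.6 0 0.3; 0.18 0 0.01 0 -0.61 0 0.3
0.18 0 0 0 -0.6 0 0.3; 0.18 0 0.01 0 -0.61 0 0.3; 0.18 0 0.01 0 -0.6 0 0.3; 0.17 0 0 0 -0.61 0 0.3; 0.18 0 0.01 0 -0.6 0 0.3
0.18 0 0 0 -0.61 0 0.3; 0.18 0 0.01 0 -0.6 0 0.3; 0.17 0 0.01 0 -0.61 0 0.3; 0.18 0 0 0 -0.6 0 0.3; 0.18 0 0.01 0 -0.61 0 0.3
0.18 0 0.01 0 -0.6 0 0.3; 0.18 0 0 0 -0.61 0 0.3; 0.17 0 0.01 0 -0.6 0 0.3; 0.18 0 0.01 0 -0.61 0 0.3; 0.18 0 0 0 -0.6 0 0.3
0.18 0 0.01 0 -0.61 0 0.3; 0.17 0 0.01 0 -0.6 0 0.3; 0.18 0 0 0 -0.61 0 0.3; 0.18 0 0.01 0 -0.6 0 0.3; 0.18 0 0.01 0 -0.61 0 0.3
```

Call:
apply_moves(
  plan="0.12 0 0 0 -0.4 0 0.3; 0.18 0 0.01 0 -0.6 0 0.3; 0.18 0 0 0 -0.61 0 0.3; 0.18 0 0.01 0 -0.6 0 0.3; 0.18 0 0.01 0 -0.61 0 0.3",
)

```text
time_s: 2.8
eef_pos: [0.5551, 0.059, 0.0791]
eef_rot: [-0.703, 0.704, 0.072, -0.071]
wrist_force: [-1.3, -1.2, -0.6]
opening: 0.296
```

Call:
apply_moves(
  plan="0.18 0 0 0 -0.6 0 0.3; 0.18 0 0.01 0 -0.61 0 0.3; 0.18 0 0.01 0 -0.6 0 0.3; 0.17 0 0 0 -0.61 0 0.3; 0.18 0 0.01 0 -0.6 0 0.3",
)

```text
time_s: 3.3
eef_pos: [0.5962, 0.0754, 0.0791]
eef_rot: [-0.679, 0.679, 0.197, -0.197]
wrist_force: [-0.4, -0.5, -0.3]
opening: 0.301
```

```bash
python3 - <<'E'
from arc import *
st();a=shot("wrist","b3")
p,R=pose();d=p-[.530,.1785,0];print(np.hypot(*d[:2]),np.degrees(np.arctan2(d[1],d[0])),yaw(R))
E
```

```text
3.3 pos [0.5962, 0.0754, 0.0791] rot [-0.6788, 0.6794, 0.1973, -0.1967] F [-0.4, -0.5, -0.3] op 0.301 q [-0.07, 0.43, 1.65, -0.0, 1.06, -0.64]
0.12266601597980199 -56.64407501242263 32.55787762716966
```

View pics/b3.png

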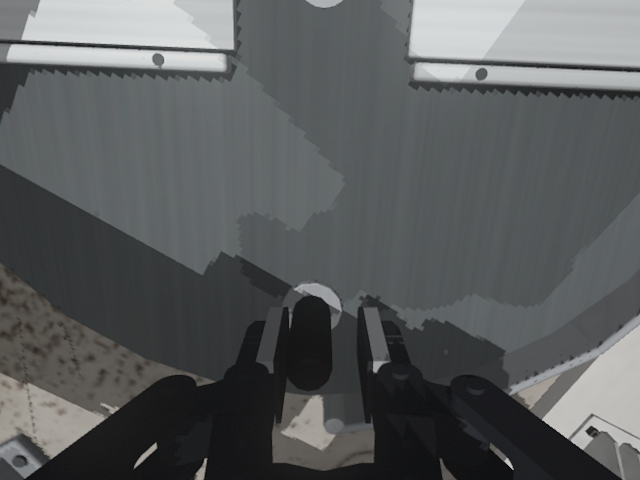

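Call:
apply_moves(
  plan="0.18 0.02 0 0 -0.61 0 0.3; 0.18 0 0.01 0 -0.6 0 0.3; 0.17 0 0.01 0 -0.61 0 0.3; 0.18 0 0 0 -0.6 0 0.3; 0.18 0 0.01 0 -0.61 0 0.3",
)

```text
time_s: 3.85
eef_pos: [0.6287, 0.1053, 0.078]
eef_rot: [-0.632, 0.633, 0.316, -0.316]
wrist_force: [-0.7, -1.9, 0.1]
opening: 0.302
```

Call:
apply_moves(
  plan="0.18 0 0.01 0 -0.6 0 0.3; 0.18 0 0 0 -0.61 0 0.3; 0.17 0 0.01 0 -0.6 0 0.3; 0.18 0 0.01 0 -0.61 0 0.3; 0.18 0 0 0 -0.6 0 0.3",
)

```text
time_s: 4.35
eef_pos: [0.6486, 0.145, 0.078]
eef_rot: [-0.565, 0.566, 0.425, -0.425]
wrist_force: [-1.2, -0.8, -0.1]
opening: 0.3
```

```bash
python3 - <<'E'
from arc import *
st();a=shot("wrist","b4");shot("side","b4s");shot("scene","b4c")
p,R=pose();d=p-[.530,.1785,0];print(np.hypot(*d[:2]),np.degrees(np.arctan2(d[1],d[0])),yaw(R))
E
```

```text
4.35 pos [0.6486, 0.145, 0.078] rot [-0.5649, 0.5656, 0.4251, -0.4246] F [-1.2, -0.8, -0.1] op 0.3 q [0.04, 0.55, 1.47, -0.0, 1.12, -1.25]
0.12300098163586709 -15.615239439505851 73.6811657497472
```

View pics/b4.png

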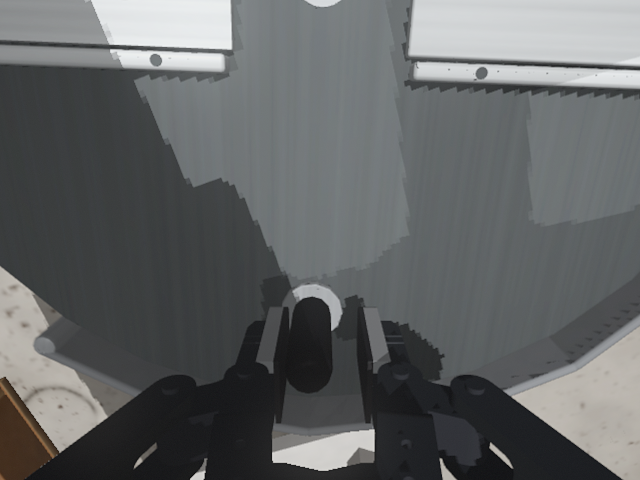

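View pics/b4s.png

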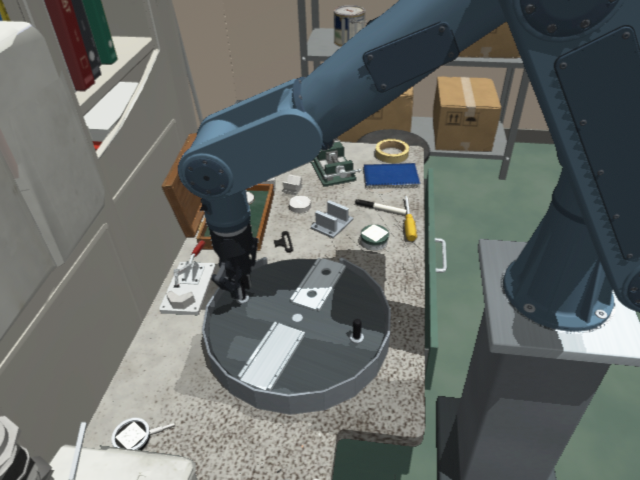

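Call:
apply_moves(
  plan="0.18 0 0.01 0 -0.61 0 0.3; 0.17 0 0.01 0 -0.6 0 0.3; 0.18 0 0 0 -0.61 0 0.3; 0.14 0 0.01 0 -0.5 0 0.3; 0 0 0 0 0 0 0.3",
)

```text
time_s: 5.0
eef_pos: [0.6526, 0.1785, 0.0774]
eef_rot: [-0.501, 0.502, 0.499, -0.498]
wrist_force: [-0.7, 0.2, 0.4]
opening: 0.301
```

```bash
python3 - <<'E'
from arc import *
st();a=shot("side","b5");crop(a,200,240,200,150,4,"b5c")
b=shot("wrist","b5w")
p,R=pose();d=p-[.530,.1785,0];print(np.hypot(*d[:2]),np.degrees(np.arctan2(d[1],d[0])),yaw(R))
E
```

```text
5.0 pos [0.6526, 0.1785, 0.0774] rot [-0.5013, 0.5016, 0.4988, -0.4983] F [-0.7, 0.2, 0.4] op 0.301 q [0.09, 0.57, 1.44, 0.0, 1.13, -1.47]
0.12248607257883364 -0.27907114857049364 89.55849148731095
```

View pics/b5c.png

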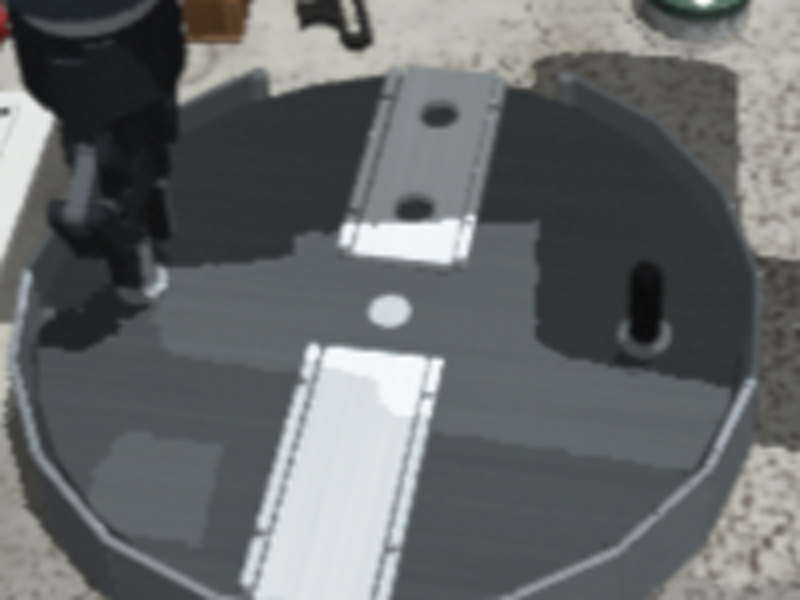

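View pics/b5w.png

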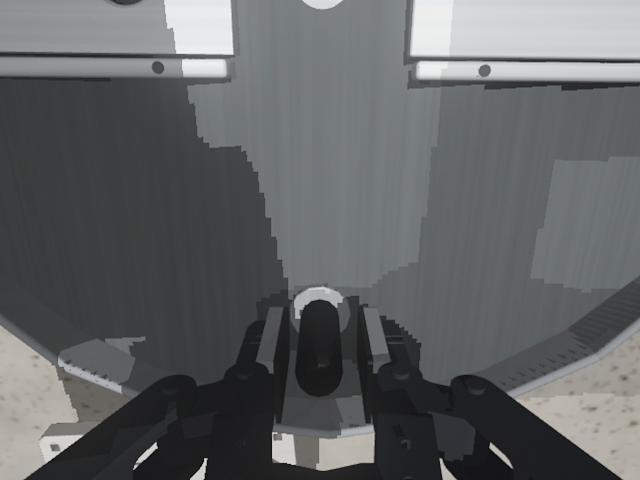

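```bash
cat > pa.py <<'E'
from h import *
def ang(p1,p2,s=4,o=(200,240)):
    a,b=[ray("side",(p[0]/s+o[0],p[1]/s+o[1]),.051)[:2] for p in(p1,p2)]
    d=a-b;print("holes",a.round(4),b.round(4),"ang",np.degrees(np.arctan2(d[1],d[0])),"mid",((a+b)/2).round(4), "sep",np.linalg.norm(d))
E
python3 -c "
from pa import *
ang((439,114),(414,208))
print(ray('side',(390/4+200,311/4+240),.045), [ray('side',(p[0]/4+200,p[1]/4+240),.058).round(4) for p in [(262,72),(565,77)]])"
```

```text
holes [0.5249 0.0441] [0.5265 0.1138] ang -91.35294514629614 mid [0.5257 0.0789] sep 0.06971879574243607
[0.52775076 0.17776645 0.045     ] [array([0.6243, 0.03  , 0.058 ]), array([0.4604, 0.0149, 0.058 ])]
```

Call:
apply_moves(
  plan="0.07 0 0 0 -0.24 0 0.3; 0.07 0 0 0 -0.24 0 0.3; 0.07 0 0 0 -0.24 0 0.3; 0.06 0 0 0 -0.2 0 0.3; 0.06 0 0 0 -0.2 0 0.3",
)

```text
time_s: 5.6
eef_pos: [0.6516, 0.195, 0.0768]
eef_rot: [-0.466, 0.466, 0.532, -0.532]
wrist_force: [0.4, -1.1, 0.6]
opening: 0.297
```

```bash
python3 - <<'E'
from arc import *
st();a=shot("side","b6");crop(a,200,240,200,150,4,"b6c")
b=shot("wrist","b6w")
p,R=pose();d=p-[.530,.1785,0];print(np.hypot(*d[:2]),np.degrees(np.arctan2(d[1],d[0])),yaw(R))
E
```

```text
5.6 pos [0.6516, 0.195, 0.0768] rot [-0.466, 0.4661, 0.5318, -0.5318] F [0.4, -1.1, 0.6] op 0.297 q [0.12, 0.58, 1.43, -0.0, 1.13, -1.59]
0.12262821795420191 7.9472946883867 97.507686861942
```

View pics/b6c.png

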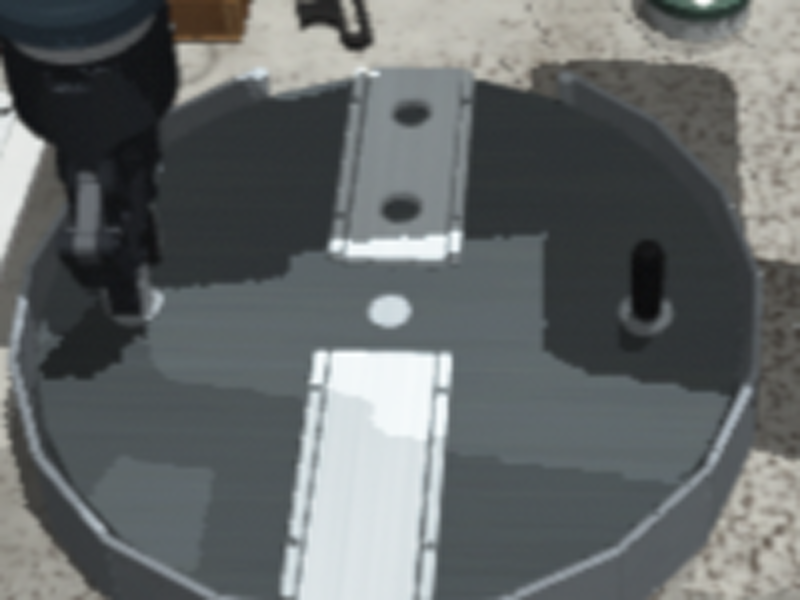

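View pics/b6w.png

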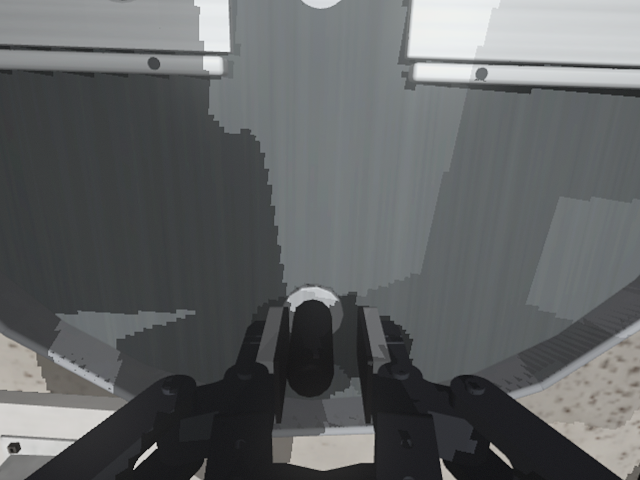

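```bash
python3 -c "
from pa import *
ang((411,112.5),(401,208))"
```

```text
holes [0.54   0.0447] [0.5331 0.1146] ang -84.39332215893022 mid [0.5365 0.0796] sep 0.07021414282748899
```

```bash
python3 - <<'E'
from pl import *
p,R=pose()
plan([(p,97.5,1,.5),((p[0],p[1],.125),97.5,4,.5),((.531,.1705,.125),5.4,15,0),((.531,.1705,.070),5.4,5,0)])
E
```

```text
0 0 0 0 0 0 0.5; 0 -0.24 0 0 0 0 0.5; 0 -0.24 0 0 0 0 0.5; 0 -0.24 0 0 0 0 0.5; 0 -0.25 0 0 0 0 0.5
-0.01 0 0.16 0 0.89 0 0; -0.03 0 0.16 0 0.9 0 0; -0.05 0 0.16 0 0.89 0 0; -0.06 0 0.15 0 0.89 0 0; -0.08 0 0.15 0 0.9 0 0
-0.09 0 0.13 0 0.89 0 0; -0.11 0 0.12 0 0.89 0 0; -0.12 0 0.12 0 0.89 0 0; -0.13 0 0.09 0 0.9 0 0; -0.15 0 0.09 0 0.89 0 0
-0.14 0 0.06 0 0.89 0 0; -0.16 0 0.06 0 0.9 0 0; -0.16 0 0.03 0 0.89 0 0; -0.16 0 0.02 0 0.89 0 0; -0.17 0 0 0 0.9 0 0
0 0.22 0 0 0 0 0; 0 0.22 0 0 0 0 0; 0 0.22 0 0 0 0 0; 0 0.22 0 0 0 0 0; 0 0.22 0 0 0 0 0
```

Call:
apply_moves(
  plan="0 0 0 0 0 0 0.5; 0 -0.25 0 0 0 0 0.5; 0 -0.25 0 0 0 0 0.5; 0 -0.25 0 0 0 0 0.5; 0 -0.25 0 0 0 0 0.5",
)

```text
time_s: 6.2
eef_pos: [0.6521, 0.1948, 0.1288]
eef_rot: [-0.466, 0.467, 0.532, -0.531]
wrist_force: [0.5, 0.8, -0.1]
opening: 0.504
```

Call:
apply_moves(
  plan="-0.01 0 0.16 0 0.89 0 0.5; -0.03 0 0.16 0 0.9 0 0.3; -0.05 0 0.16 0 0.89 0 0; -0.06 0 0.15 0 0.89 0 0; -0.08 0 0.15 0 0.9 0 0",
)

```text
time_s: 6.7
eef_pos: [0.6114, 0.1866, 0.1281]
eef_rot: [-0.591, 0.592, 0.388, -0.387]
wrist_force: [-0.5, -0.4, -0.5]
opening: 0.002
```

Call:
apply_moves(
  plan="-0.09 0 0.13 0 0.89 0 0; -0.11 0 0.12 0 0.89 0 0; -0.12 0 0.12 0 0.89 0 0; -0.13 0 0.09 0 0.9 0 0; -0.15 0 0.09 0 0.89 0 0",
)

```text
time_s: 7.2
eef_pos: [0.5712, 0.1782, 0.1281]
eef_rot: [-0.673, 0.673, 0.218, -0.217]
wrist_force: [1.0, -0.2, 0.1]
opening: 0.004
```

Call:
apply_moves(
  plan="-0.14 0 0.06 0 0.89 0 0; -0.16 0 0.06 0 0.9 0 0; -0.16 0 0.03 0 0.89 0 0; -0.16 0 0.02 0 0.89 0 0; -0.17 0 0 0 0.9 0 0",
)

```text
time_s: 7.7
eef_pos: [0.5311, 0.1701, 0.1281]
eef_rot: [0.706, -0.706, -0.032, 0.031]
wrist_force: [0.5, -0.6, 0.3]
opening: -0.002
```

```bash
python3 - <<'E'
from pl import *
st();print(yaw(pose()[1]));shot("wrist","d1")
plan([((.531,.1705,.070),5.4,5,0)])
E
```

```text
7.7 pos [0.5311, 0.1701, 0.1281] rot [0.7065, -0.7064, -0.0316, 0.0305] F [0.5, -0.6, 0.3] op -0.002 q [0.1, 0.27, 1.75, 0.0, 1.12, 0.01]
5.03480265663503
0 0.23 0 0 -0.02 0 0; 0.01 0.23 0 0 -0.02 0 0; 0 0.23 0 0 -0.02 0 0; 0.01 0.23 0 0 -0.02 0 0; 0 0.23 0.01 0 -0.01 0 0
```

View pics/d1.png

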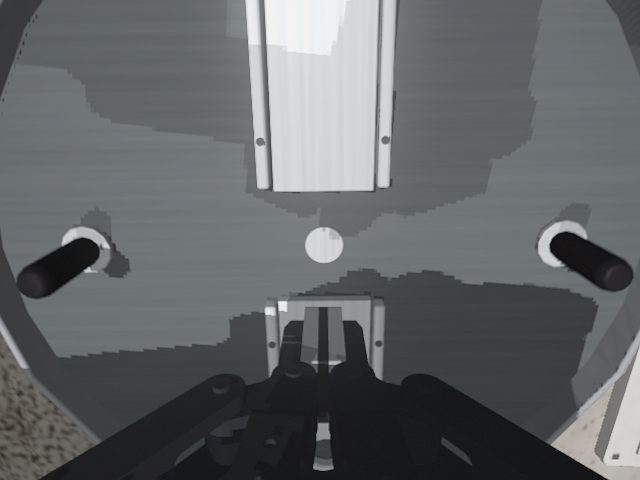

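```bash
python3 - <<'E'
from pl import *
for X in [(.530,.1785,.045),(.531,.1705,.047),(.531,.1705,.117),(.5325,.1486,.051)]: print(X,proj("wrist",X).round(1))
print(ray("wrist",(324,245),.045),ray("wrist",(325,297),.051))
E
```

```text
(0.53, 0.1785, 0.045) [323.5 246.3]
(0.531, 0.1705, 0.047) [324.2 261.9]
(0.531, 0.1705, 0.117) [324.6 329.4]
(0.5325, 0.1486, 0.051) [323.5 302.5]
[0.53017565 0.17927002 0.045     ] [0.53302371 0.15195141 0.051     ]
```

Call:
apply_moves(
  plan="0 0.23 0 0 -0.02 0 0; 0 0.23 0 0 -0.02 0 0; 0 0.23 0 0 -0.01 0 0; 0 0.23 0 0 0 0 0; 0 0.15 0 0 0 0 0",
)

```text
time_s: 8.25
eef_pos: [0.5302, 0.1701, 0.0713]
eef_rot: [-0.706, 0.706, 0.034, -0.036]
wrist_force: [-0.2, 0.1, 0.2]
opening: -0.001
```

```bash
python3 - <<'E'
from pl import *
st();a=shot("wrist","d2");b=shot("side","d2s");crop(b,200,220,200,150,4,"d2c")
E
```

```text
8.25 pos [0.5302, 0.1701, 0.0713] rot [-0.7062, 0.7063, 0.0341, -0.0358] F [-0.2, 0.1, 0.2] op -0.001 q [0.1, 0.36, 1.77, 0.0, 1.02, -0.0]
```

View pics/d2.png

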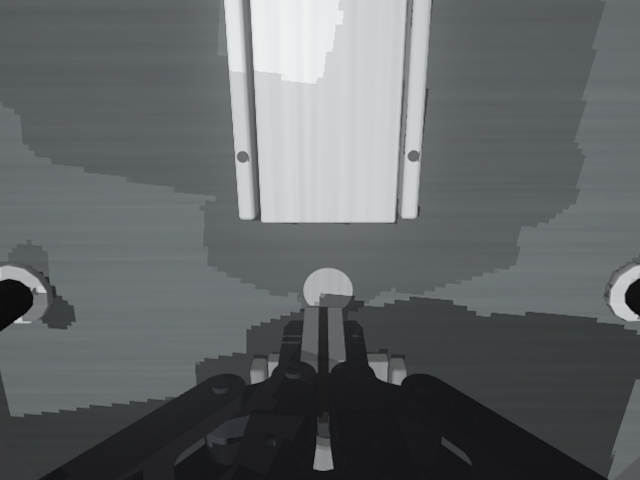

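View pics/d2c.png

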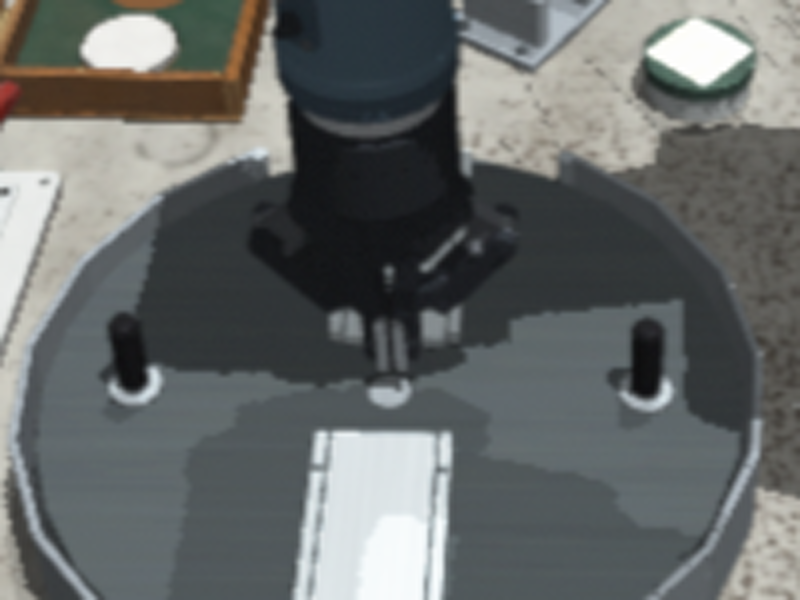

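Call:
apply_moves(
  plan="0 0.08 0 0 0 0 0; 0 0.08 0 0 0 0 0; 0 0.06 0 0 0 0 0; 0 0.03 0 0 0 0 0; 0 0 0 0 0 0 0",
)

```text
time_s: 8.85
eef_pos: [0.5308, 0.1702, 0.0607]
eef_rot: [-0.706, 0.706, 0.035, -0.035]
wrist_force: [1.0, -0.4, -0.6]
opening: 0.0
```

```bash
python3 - <<'E'
from pl import *
st();a=shot("wrist","d3");print(yaw(pose()[1]))
E
```

```text
8.85 pos [0.5308, 0.1702, 0.0607] rot [-0.7062, 0.7063, 0.0347, -0.0349] F [1.0, -0.4, -0.6] op 0.0 q [0.1, 0.38, 1.77, 0.0, 0.99, -0.0]
5.640677652237855
```

View pics/d3.png

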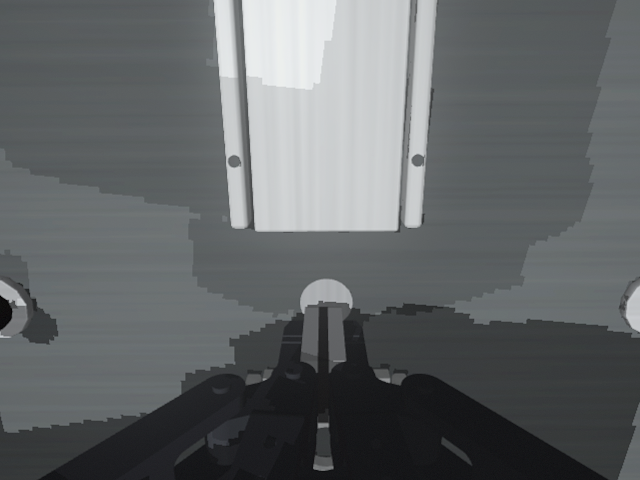

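Call:
apply_moves(
  plan="0 0.03 0 0 0 0 0; 0 0.02 0 0 0 0 0; 0 0 -0.08 0 0.01 0 0; 0 0 -0.08 0 0 0 0; 0 0 -0.08 0 0 0 0",
)

```text
time_s: 9.4
eef_pos: [0.5322, 0.1579, 0.0583]
eef_rot: [0.706, -0.706, -0.034, 0.034]
wrist_force: [-0.7, 0.9, -0.0]
opening: 0.0
```

Call:
apply_moves(
  plan="0 0 -0.1 0 0 0 0; 0 0 -0.1 0 0 0 0; 0 0 -0.1 0 0 0 0; 0 0 0 0 0 0 0; 0 0 0 0 0 0 0",
)

```text
time_s: 9.9
eef_pos: [0.5337, 0.143, 0.0583]
eef_rot: [-0.706, 0.706, 0.034, -0.034]
wrist_force: [0.2, -0.1, 0.4]
opening: 0.0
```

```bash
python3 - <<'E'
from pl import *
st();a=shot("wrist","d4");b=shot("side","d4s");crop(b,200,220,200,150,4,"d4c");print(yaw(pose()[1]))
E
```

```text
9.9 pos [0.5337, 0.143, 0.0583] rot [-0.7062, 0.7063, 0.0343, -0.0342] F [0.2, -0.1, 0.4] op 0.0 q [0.05, 0.37, 1.79, -0.0, 0.98, -0.05]
5.567322409846799
```

View pics/d4c.png

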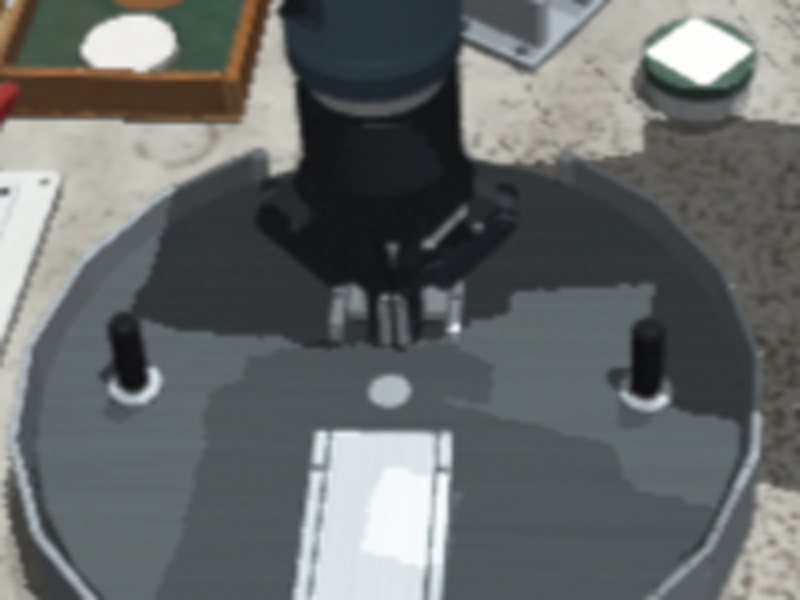

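```bash
python3 - <<'E'
from pl import *
b=shot("scene","d4sc");crop(b,200,150,200,150,4,"d4scc");crop(cv2.imread("pics/d4s.png"),260,270,80,60,8,"d4z")
E
```

```text
(no output)
```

View pics/d4scc.png

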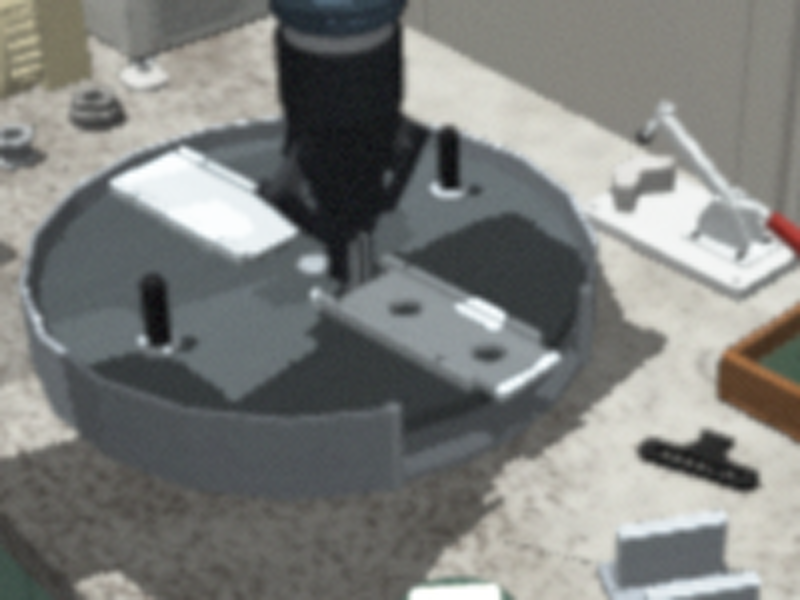

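View pics/d4z.png

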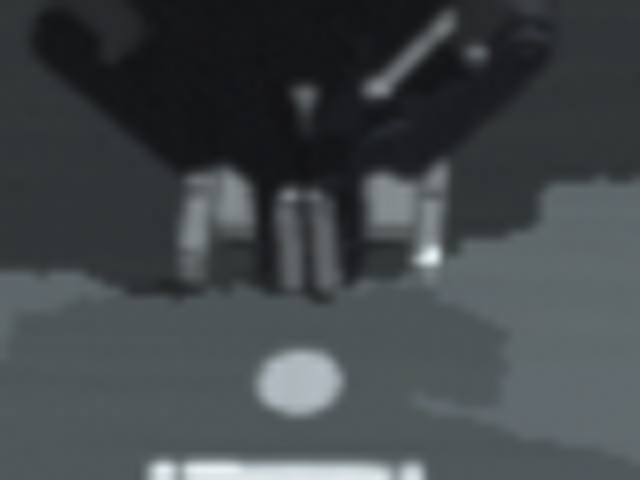

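```bash
cat > ps.py <<'E'
from h import *
def hs(p1,p2,s=4,o=(200,150),cam="scene"):
    a,b=[ray(cam,(p[0]/s+o[0],p[1]/s+o[1]),.051)[:2] for p in(p1,p2)]
    m=(a+b)/2;print(a.round(4),b.round(4),"mid",m.round(4),"ang",np.degrees(np.arctan2(*(b-a)[::-1])),"radius",np.hypot(*(m-[.5303,.1788])))
E
python3 -c "
from ps import *
hs((405,308),(488,352))"
```

```text
[0.5371 0.094 ] [0.5448 0.0257] mid [0.5409 0.0599] ang -83.6288755895641 radius 0.11942474865353904
```

Call:
apply_moves(
  plan="0 0 -0.1 0 0 0 0; 0 0 -0.12 0 0 0 0; 0 0 -0.12 0 0 0 0; 0 0 -0.12 0 0 0 0; 0 0 -0.1 0 0 0 0",
)

```text
time_s: 10.55
eef_pos: [0.5364, 0.1147, 0.0583]
eef_rot: [-0.706, 0.706, 0.034, -0.034]
wrist_force: [1.2, 0.6, 0.7]
opening: -0.003
```

Call:
apply_moves(
  plan="0 0 -0.05 0 0 0 0; 0 0 0 0 0 0 0; 0 0 0.1 0 0 0 0; 0 -0.1 0.1 0 0 0 0; 0 -0.3 0 0 0 0 0",
)

```text
time_s: 11.05
eef_pos: [0.5341, 0.1238, 0.0776]
eef_rot: [0.706, -0.706, -0.034, 0.036]
wrist_force: [0.6, 0.2, 0.3]
opening: 0.001
```

```bash
python3 - <<'E'
from pl import *
st();b=shot("scene","d5");crop(b,200,150,200,150,4,"d5c");b=shot("side","d5s");crop(b,200,210,200,150,4,"d5sc")
E
```

```text
11.05 pos [0.5341, 0.1238, 0.0776] rot [0.7063, -0.7062, -0.0335, 0.0359] F [0.6, 0.2, 0.3] op 0.001 q [0.01, 0.33, 1.79, 0.0, 1.02, -0.09]
```

View pics/d5c.png

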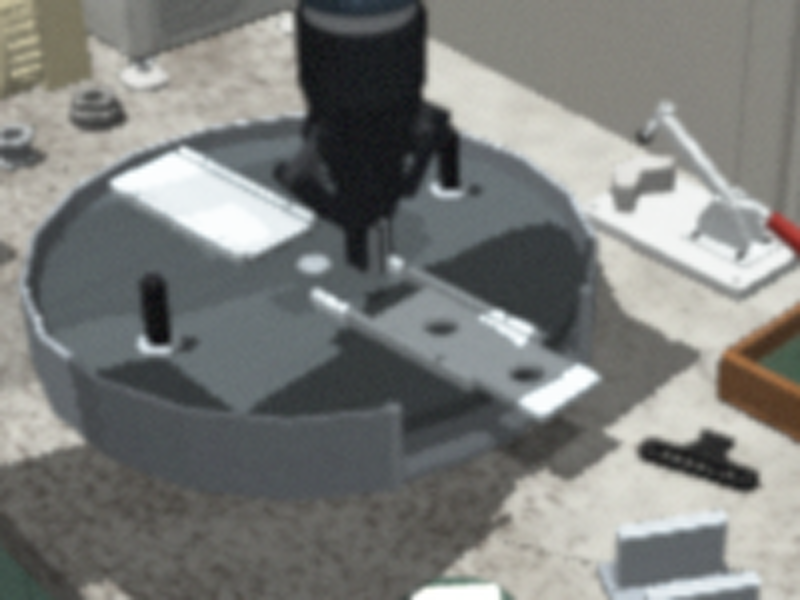

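View pics/d5sc.png

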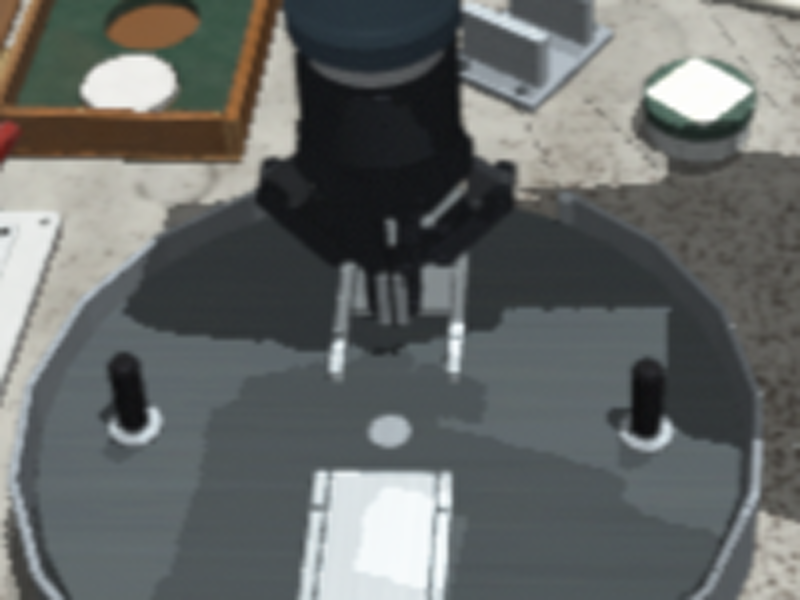

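```bash
python3 -c "
from ps import *
hs((441,327),(526,374))
from pl import *
u=np.array([.094,-.9955]); C=np.array([.5303,.1788])
g=C+u*.200;print('grip',g)
plan([((*(C+u*.06),.13),5.5,4,.0),((*g,.13),5.5,6,1)])
"
```

```text
[0.5406 0.0639] [ 0.5469 -0.0056] mid [0.5437 0.0292] ang -84.81726793579573 radius 0.1502271420037139
grip [ 0.5491 -0.0203]
-0.01 -0.25 -0.02 0 0 0.01 0; -0.01 -0.24 -0.02 0 0.01 0.01 0; -0.01 -0.25 -0.02 0 0 0.01 0; 0 -0.24 -0.02 0 0.01 0.01 0; 0 0 -0.47 0 0 0 1
0 0 -0.46 0 0 0 1; 0 0 -0.47 0 0 0 1; -0.01 0 -0.47 0 0 0 1; 0 0 -0.47 0 0 0 1; 0 0 -0.46 0 0 0 1
```

Call:
apply_moves(
  plan="0 -0.25 0 0 0 0 0; 0 -0.25 0 0 0 0 0; 0 -0.25 0 0 0 0 0; 0 -0.25 0 0 0 0 0; 0 0 -0.47 0 0 0 1",
)

```text
time_s: 11.65
eef_pos: [0.5392, 0.101, 0.1312]
eef_rot: [0.706, -0.706, -0.037, 0.034]
wrist_force: [0.9, -0.4, 0.1]
opening: 0.154
```

Call:
apply_moves(
  plan="0 0 -0.47 0 0 0 1; 0 0 -0.47 0 0 0 1; 0 0 -0.47 0 0 0 1; 0 0 -0.47 0 0 0 1; 0 0 -0.47 0 0 0 1",
)

```text
time_s: 12.15
eef_pos: [0.5495, -0.0185, 0.1292]
eef_rot: [-0.706, 0.706, 0.035, -0.034]
wrist_force: [-0.9, -1.0, -0.2]
opening: 0.991
```

```bash
python3 - <<'E'
from pl import *
st();print(yaw(pose()[1]));shot("wrist","e1")
u=np.array([.094,-.9955]); C=np.array([.5303,.1788]);v=np.array([.9955,.094])
for r in (172,220):
  for s in(-25,25): print(r,s,proj("wrist",(*(C+u*r/1000+v*s/1000),.051)).round(1))
E
```

```text
12.15 pos [0.5495, -0.0185, 0.1292] rot [-0.7062, 0.7063, 0.0345, -0.034] F [-0.9, -1.0, -0.2] op 0.991 q [-0.25, 0.25, 1.77, 0.0, 1.12, -0.35]
5.560184192442356
172 -25 [270.3 209.1]
172 25 [369.4 209.3]
220 -25 [273.6 295.4]
220 25 [366.1 295.5]
```

View pics/e1.png

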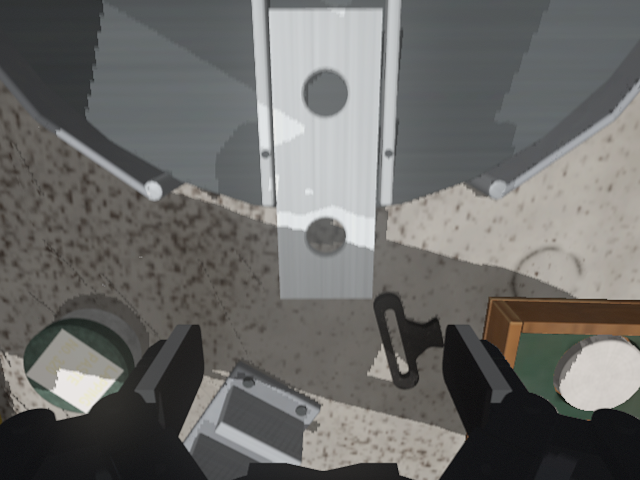

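Call:
apply_moves(
  plan="0.03 0.35 -0.01 0 0 0 1; 0 0.35 -0.01 0 0 0 1; 0 0.35 0 0 0 0 1; 0 0.3 0 0 0 0 1; 0 0.2 0 0 0 0 1",
)

```text
time_s: 12.7
eef_pos: [0.5505, -0.0181, 0.05]
eef_rot: [0.706, -0.706, -0.034, 0.035]
wrist_force: [-0.1, 0.1, 1.0]
opening: 1.001
```

```bash
python3 - <<'E'
from pl import *
st();print(yaw(pose()[1]));shot("wrist","e2");b=shot("side","e2s");crop(b,220,180,160,120,5,"e2c")
E
```

```text
12.7 pos [0.5505, -0.0181, 0.05] rot [0.7064, -0.7062, -0.0341, 0.0347] F [-0.1, 0.1, 1.0] op 1.001 q [-0.25, 0.38, 1.79, 0.0, 0.97, -0.35]
5.572121851721186
```

View pics/e2.png

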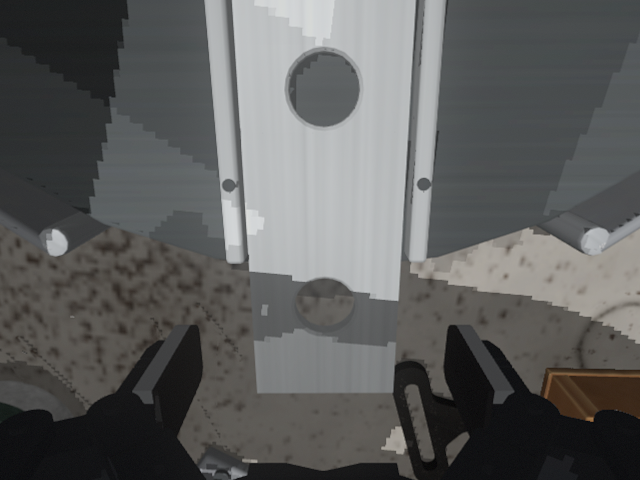

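View pics/e2c.png

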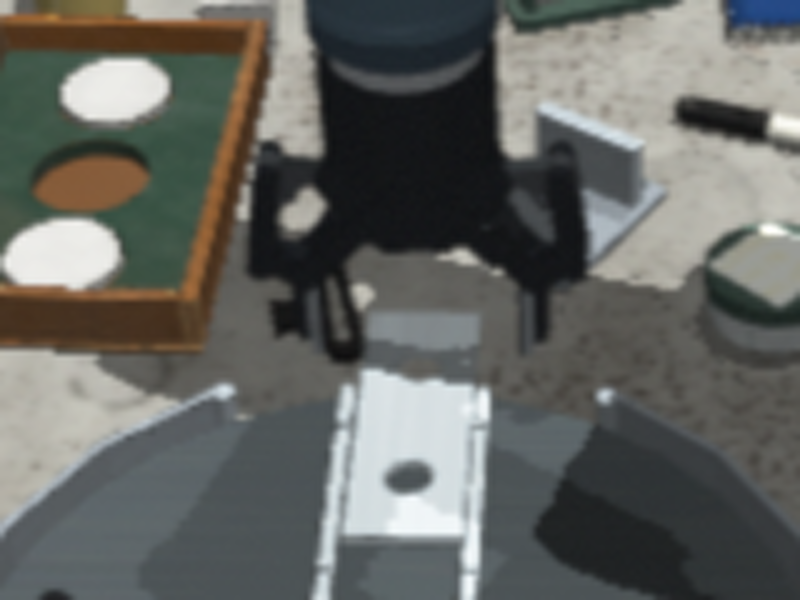

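Call:
apply_moves(
  plan="0 0.1 0 0 0 0 1; 0 0.1 0 0 0 0 1; 0 0.06 0 0 0 0 1; 0 0.02 0 0 0 0 1; 0 0 0 0 0 0 0.75",
)

```text
time_s: 13.3
eef_pos: [0.5508, -0.0183, 0.0368]
eef_rot: [0.706, -0.706, -0.034, 0.034]
wrist_force: [0.2, 0.3, -0.8]
opening: 0.855
```

```bash
python3 - <<'E'
from pl import *
st();b=shot("side","e3s");crop(b,220,180,160,120,5,"e3c");shot("wrist","e3")
E
```

```text
13.3 pos [0.5508, -0.0183, 0.0368] rot [0.7063, -0.7063, -0.0343, 0.0344] F [0.2, 0.3, -0.8] op 0.855 q [-0.25, 0.4, 1.79, -0.0, 0.94, -0.35]
```

View pics/e3.png

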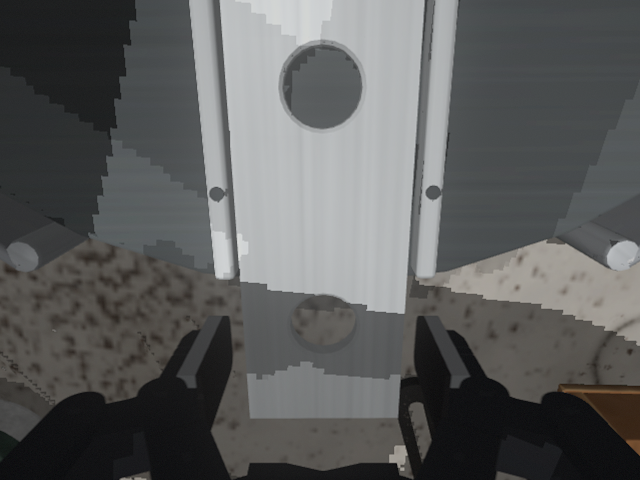

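View pics/e3c.png

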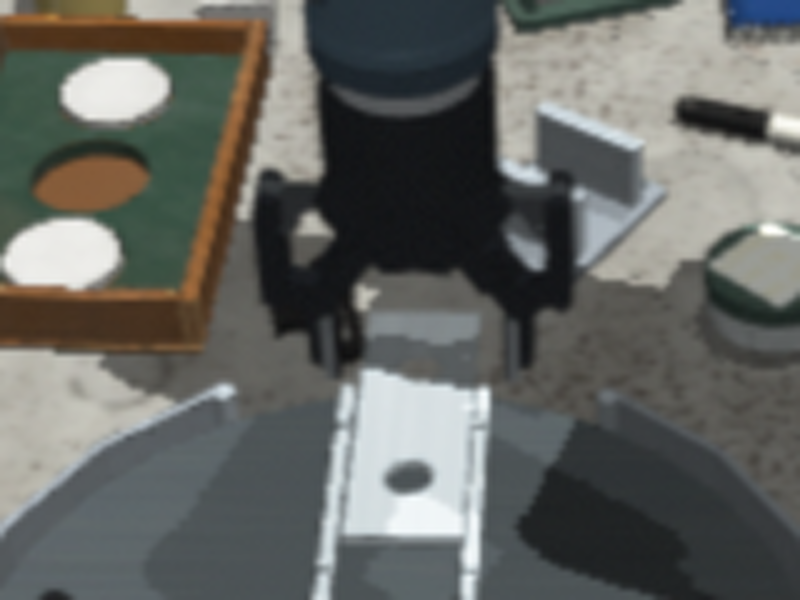

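Call:
apply_moves(
  plan="0 0 0 0 0 0 0.65; 0 0 0 0 0 0 0.5; 0 0 0 0 0 0 0.3; 0 0 0 0 0 0 0; 0 0 0 0 0 0 0",
)

```text
time_s: 13.9
eef_pos: [0.5511, -0.0183, 0.0371]
eef_rot: [-0.706, 0.706, 0.035, -0.034]
wrist_force: [-0.4, -0.4, 3.4]
opening: 0.567
```

```bash
python3 - <<'E'
from pl import *
st();shot("wrist","e4");b=shot("side","e4s");crop(b,220,180,160,120,5,"e4c")
E
```

```text
13.9 pos [0.5511, -0.0183, 0.0371] rot [-0.7062, 0.7063, 0.0346, -0.0341] F [-0.4, -0.4, 3.4] op 0.567 q [-0.25, 0.4, 1.79, 0.0, 0.94, -0.35]
```

View pics/e4.png

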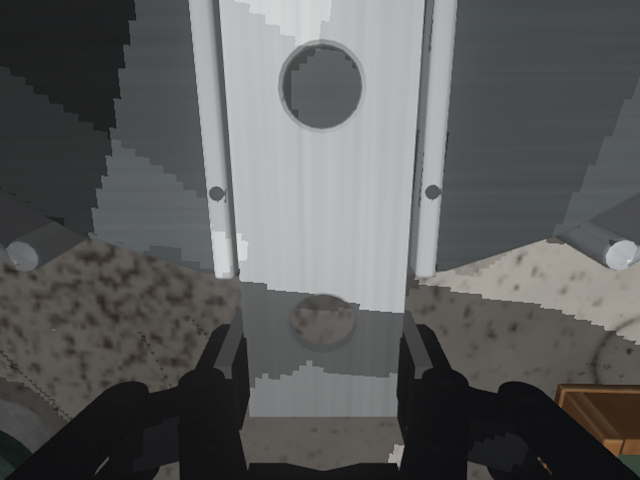

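View pics/e4c.png

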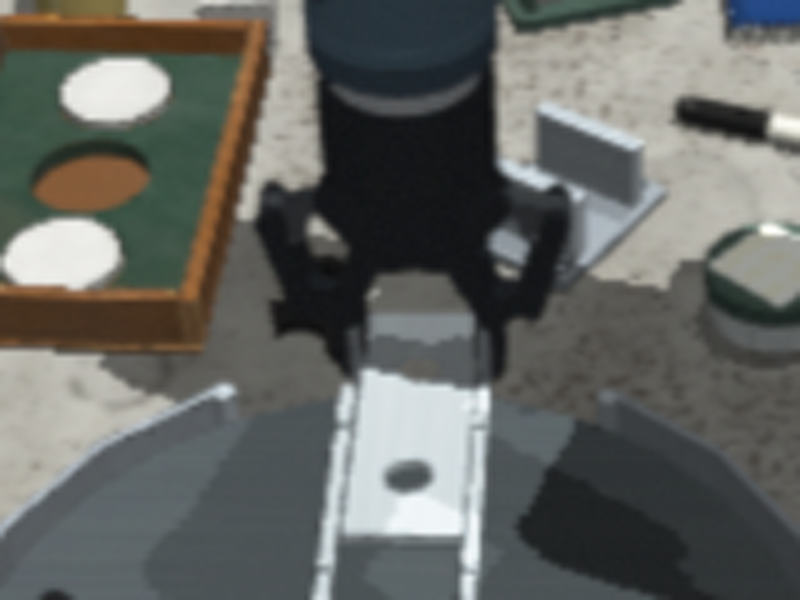

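```bash
python3 - <<'E'
from pl import *
p,R=pose()
plan([((p[0],p[1],.055),5.6,3,0),((p[0],p[1],.12),5.6,7,0),((.485,-.2145,.12),-27.7,15,0)])
E
```

```text
0 -0.12 0 0 0 0 0; 0 -0.12 0 0 0 0 0; 0 -0.12 0 0 0 0 0; 0 -0.19 0 0 0 0 0; 0 -0.18 0 0 0 0 0
0 -0.19 0 0 0 0 0; 0 -0.18 0 0 0 0 0; 0 -0.19 0 0 0 0 0; 0 -0.18 0 0 0 0 0; 0 -0.19 0 0 0 0 0
-0.11 0 -0.25 0 0.32 0 0; -0.11 0 -0.26 0 0.33 0 0; -0.09 0 -0.26 0 0.32 0 0; -0.08 0 -0.26 0 0.32 0 0; -0.08 0 -0.27 0 0.32 0 0
-0.06 0 -0.27 0 0.33 0 0; -0.05 0 -0.27 0 0.32 0 0; -0.04 0 -0.27 0 0.32 0 0; -0.03 0 -0.27 0 0.32 0 0; -0.02 0 -0.28 0 0.33 0 0
-0.01 0 -0.28 0 0.32 0 0; 0 0 -0.27 0 0.32 0 0; 0.01 0 -0.28 0 0.32 0 0; 0.02 0 -0.27 0 0.33 0 0; 0.04 0 -0.28 0 0.32 0 0
```

Call:
apply_moves(
  plan="0 -0.1 0 0 0 0 0; 0 -0.12 0 0 0 0 0; 0 -0.12 0 0 0 0 0; 0 -0.19 0 0 0 0 0; 0 -0.18 0 0 0 0 0",
)

```text
time_s: 14.5
eef_pos: [0.5509, -0.0183, 0.0731]
eef_rot: [-0.706, 0.706, 0.034, -0.034]
wrist_force: [-0.0, -0.3, -1.4]
opening: 0.567
```

Call:
apply_moves(
  plan="0 -0.19 0 0 0 0 0; 0 -0.18 0 0 0 0 0; 0 -0.19 0 0 0 0 0; 0 -0.18 0 0 0 0 0; 0 -0.19 0 0 0 0 0",
)

```text
time_s: 15.0
eef_pos: [0.5508, -0.0183, 0.1196]
eef_rot: [-0.706, 0.706, 0.034, -0.034]
wrist_force: [-0.2, -0.1, -1.5]
opening: 0.57
```

```bash
python3 - <<'E'
from pl import *
st();shot("wrist","f1");b=shot("scene","f1s");crop(b,200,130,200,150,4,"f1c")
E
```

```text
15.0 pos [0.5508, -0.0183, 0.1196] rot [-0.7063, 0.7063, 0.0344, -0.0343] F [-0.2, -0.1, -1.5] op 0.57 q [-0.25, 0.27, 1.77, -0.0, 1.1, -0.35]
```

View pics/f1.png

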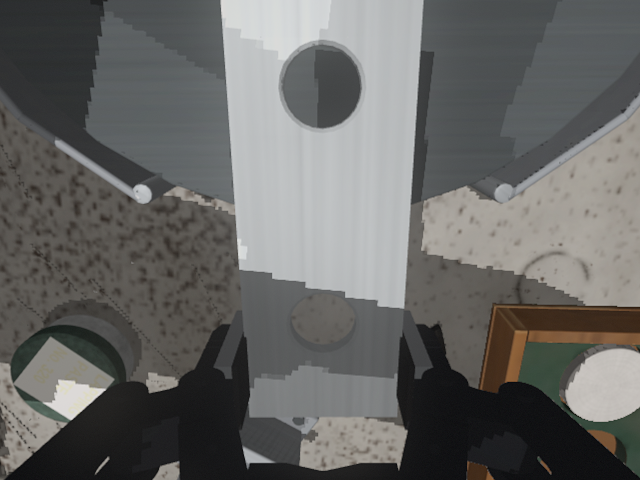

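View pics/f1c.png

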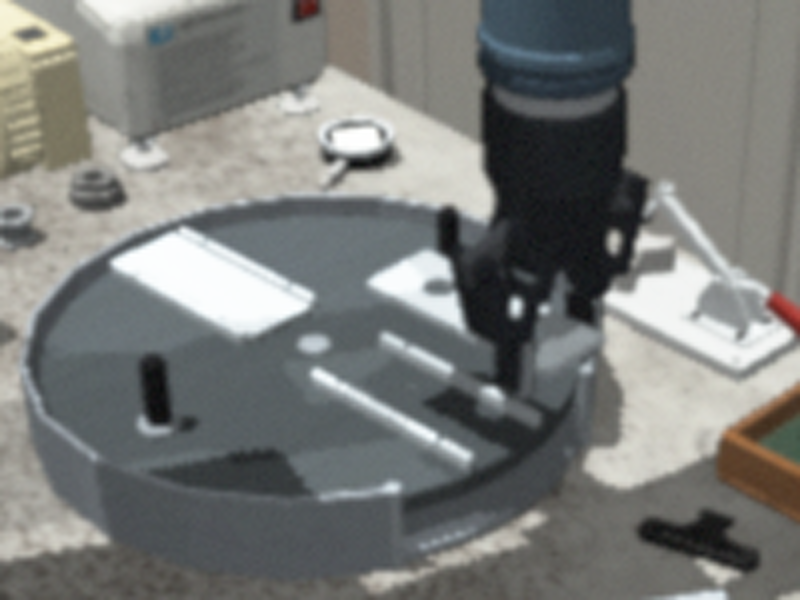

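```bash
python3 - <<'E'
from pl import *
p,R=pose()
P=[ray("wrist",q,p[2]+.014) for q in [(322,86),(323,320),(322.5,416.5),(248,416),(398,416)]]
L=[R.inv().apply(x-p).round(4) for x in P];print(L,(L[0]+L[1])/2)
E
```

```text
[array([ 0.0002, -0.0141,  0.0857]), array([ 0.0006, -0.014 ,  0.018 ]), array([ 0.0004, -0.014 , -0.0184]), array([-0.0245, -0.0141, -0.0182]), array([ 0.0257, -0.0139, -0.0182])] [ 0.0004  -0.01405  0.05185]
```

Call:
apply_moves(
  plan="-0.11 0 -0.25 0 0.32 0 0; -0.11 0 -0.26 0 0.33 0 0; -0.09 0 -0.26 0 0.32 0 0; -0.08 0 -0.26 0 0.32 0 0; -0.08 0 -0.27 0 0.32 0 0",
)

```text
time_s: 15.6
eef_pos: [0.5279, -0.0853, 0.1185]
eef_rot: [0.706, -0.706, 0.036, -0.035]
wrist_force: [0.4, -0.7, -0.8]
opening: 0.57
```

Call:
apply_moves(
  plan="-0.06 0 -0.27 0 0.33 0 0; -0.05 0 -0.27 0 0.32 0 0; -0.04 0 -0.27 0 0.32 0 0; -0.03 0 -0.27 0 0.32 0 0; -0.02 0 -0.28 0 0.33 0 0",
)

```text
time_s: 16.1
eef_pos: [0.5066, -0.1502, 0.1188]
eef_rot: [0.7, -0.699, 0.103, -0.103]
wrist_force: [-0.4, -0.1, -1.0]
opening: 0.571
```

Call:
apply_moves(
  plan="-0.01 0 -0.28 0 0.32 0 0; 0 0 -0.27 0 0.32 0 0; 0.01 0 -0.28 0 0.32 0 0; 0.02 0 -0.27 0 0.33 0 0; 0.04 0 -0.28 0 0.32 0 0",
)

```text
time_s: 16.6
eef_pos: [0.4845, -0.2158, 0.1188]
eef_rot: [0.686, -0.686, 0.17, -0.17]
wrist_force: [0.6, 0.6, -1.7]
opening: 0.567
```

```bash
python3 - <<'E'
from pl import *
st();print(yaw(pose()[1]));shot("wrist","f2");b=shot("scene","f2s");crop(b,310,190,160,120,5,"f2c");b=shot("side","f2i");crop(b,270,150,120,90,6,"f2ic")
E
```

```text
16.6 pos [0.4845, -0.2158, 0.1188] rot [0.6863, -0.6863, 0.1704, -0.1704] F [0.6, 0.6, -1.7] op 0.567 q [-0.64, 0.23, 1.82, 0.0, 1.09, -0.16]
-27.89226441483039
```

View pics/f2.png

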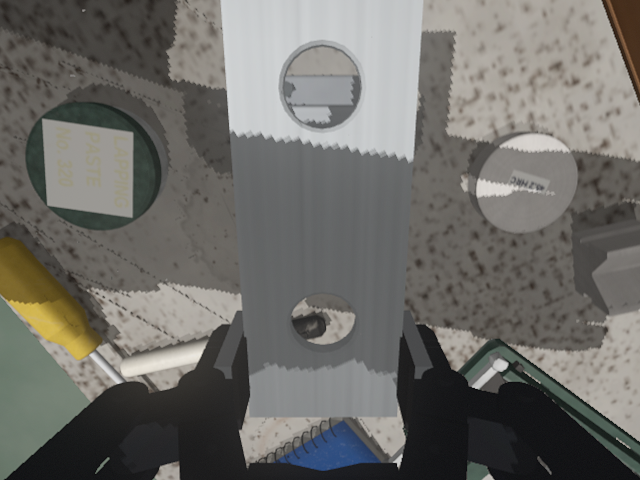

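View pics/f2c.png

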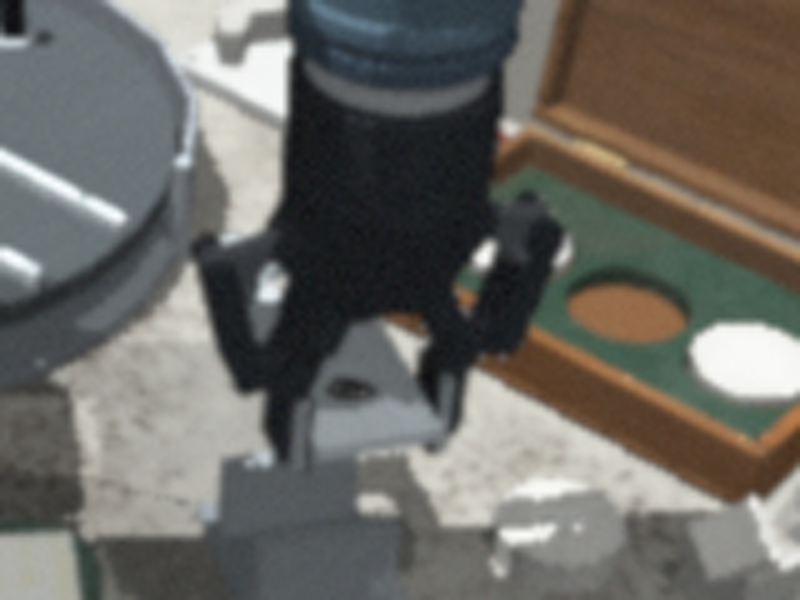

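View pics/f2ic.png

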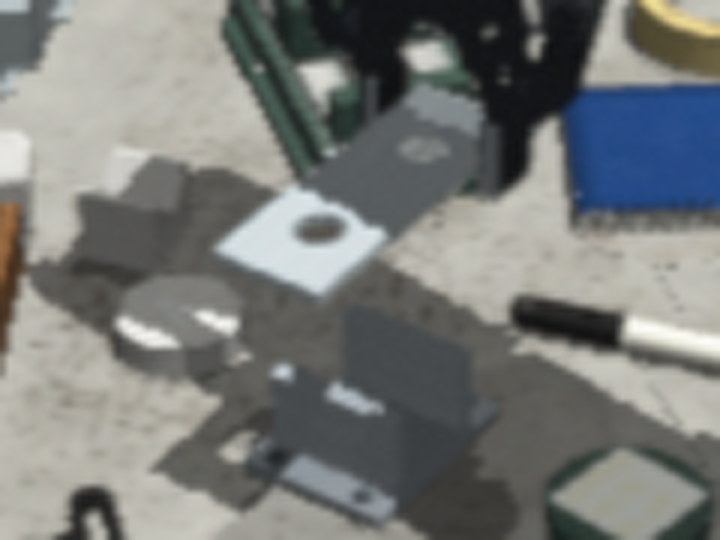

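```bash
python3 - <<'E'
from pl import *
p,R=pose()
f=lambda q:(q[0]/6+270,q[1]/6+150)
for dz in (.010,.014):
  P=[ray("side",f(q),p[2]+dz)+[.0025,.001,0] for q in [(319,229),(424,149)]]
  L=[R.inv().apply(x-p).round(4) for x in P];print(np.round(P,4).tolist(),L,(L[0]+L[1])/2,np.linalg.norm(P[0]-P[1]))
# side far corners
P=[ray("side",f(q),p[2]+.014)+[.0025,.001,0] for q in [(217,247),(322,296),(386,237),(300,188)]]
print([R.inv().apply(x-p).round(4).tolist() for x in P])
E
```

```text
[[0.5233, -0.1436, 0.1288], [0.4894, -0.2029, 0.1288]] [array([ 0.0006, -0.01  ,  0.0818]), array([-0.0018, -0.01  ,  0.0135])] [-0.0006  -0.01     0.04765] 0.06831792075660986
[[0.5224, -0.1379, 0.1328], [0.4887, -0.1969, 0.1328]] [array([-0.0029, -0.014 ,  0.0863]), array([-0.0052, -0.014 ,  0.0185])] [-0.00405 -0.014    0.0524 ] 0.0679268749417515
[[0.0224, -0.014, 0.1178], [-0.0292, -0.014, 0.1208], [-0.0272, -0.014, 0.0763], [0.0195, -0.014, 0.068]]
```

Call:
apply_moves(
  plan="0 0.3 0 0 0 0 0; 0 0.3 0 0 0 0 0; 0 0.3 0 0 0 0 0; 0 0.3 0 0 0 0 0; 0 0.15 0 0 0 0 0",
)

```text
time_s: 17.25
eef_pos: [0.4843, -0.2136, 0.0499]
eef_rot: [0.687, -0.686, 0.17, -0.168]
wrist_force: [0.1, 0.2, -0.8]
opening: 0.57
```

```bash
python3 - <<'E'
from pl import *
st();print(yaw(pose()[1]));shot("wrist","f3");b=shot("scene","f3s");crop(b,310,210,133,100,6,"f3c");b=shot("side","f3i");crop(b,290,170,100,75,8,"f3ic")
E
```

```text
17.25 pos [0.4843, -0.2136, 0.0499] rot [0.687, -0.6862, 0.1697, -0.1683] F [0.1, 0.2, -0.8] op 0.57 q [-0.64, 0.34, 1.85, 0.0, 0.95, -0.16]
-27.65715844459347
```

View pics/f3.png

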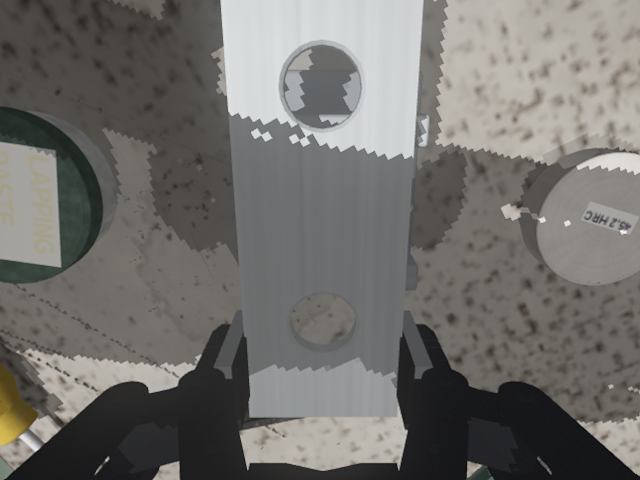

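View pics/f3c.png

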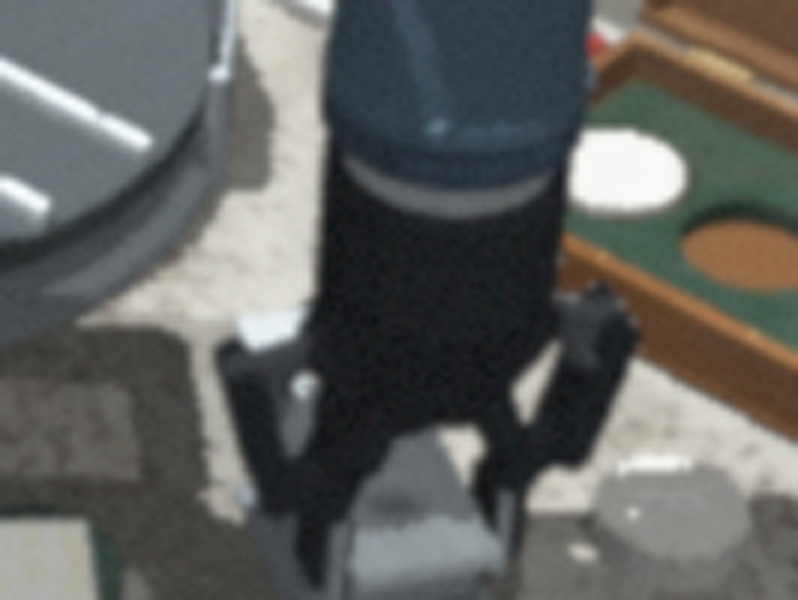

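View pics/f3ic.png

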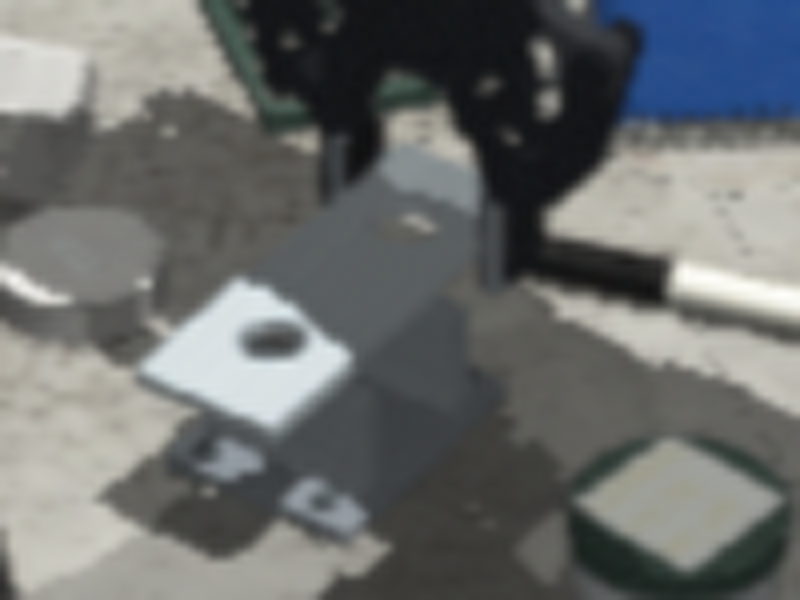

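```bash
python3 - <<'E'
from pl import *
a=cv2.imread("pics/f3.png");a=cv2.convertScaleAbs(a,alpha=1.5,beta=10)
l=cv2.resize(a[20:330,190:260],None,fx=2.5,fy=1.9);r=cv2.resize(a[20:330,390:460],None,fx=2.5,fy=1.9)
h=cv2.resize(a[30:140,270:370],(400,589))
cv2.imwrite("pics/f3z.png",np.hstack([l,r,h]))
E
```

```text
(no output)
```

View pics/f3z.png

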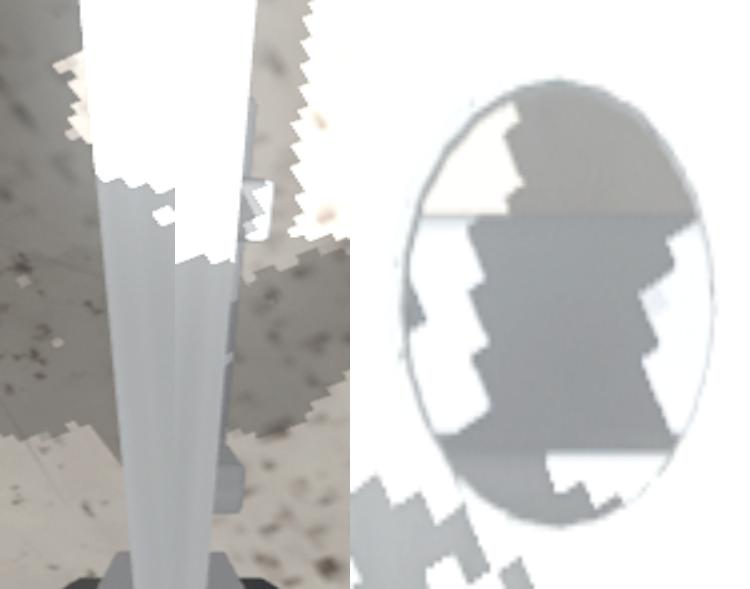

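```bash
python3 - <<'E'
from pl import *
p,R=pose();print(p)
for q in [(428,115),(428,146),(418,265),(417,290)]:
  print(q,R.inv().apply(ray("wrist",q,.045)-p).round(4))
for dz in(.010,.014):
  for q in [(228,130),(416,130),(237,220),(409.5,220),(322,86),(323,320),(322.5,416)]:
    print(dz,q,R.inv().apply(ray("wrist",q,p[2]+dz)-p).round(4))
E
```

```text
[ 0.48476845 -0.21423401  0.05104048]
(428, 115) [0.0326 0.006  0.0781]
(428, 146) [0.0333 0.006  0.0687]
(418, 265) [0.0331 0.006  0.0285]
(417, 290) [0.0334 0.006  0.019 ]
0.01 (228, 130) [-0.0258 -0.01    0.0746]
0.01 (416, 130) [ 0.0258 -0.01    0.0747]
0.01 (237, 220) [-0.0249 -0.01    0.049 ]
0.01 (409.5, 220) [ 0.0257 -0.01    0.049 ]
0.01 (322, 86) [ 0.    -0.01   0.086]
0.01 (323, 320) [ 0.0004 -0.01    0.016 ]
0.01 (322.5, 416) [ 0.0002 -0.01   -0.0215]
0.014 (228, 130) [-0.0249 -0.014   0.0749]
0.014 (416, 130) [ 0.025  -0.014   0.0749]
0.014 (237, 220) [-0.0241 -0.014   0.0501]
0.014 (409.5, 220) [ 0.0249 -0.014   0.0502]
0.014 (322, 86) [ 0.     -0.014   0.0859]
0.014 (323, 320) [ 0.0004 -0.014   0.0182]
0.014 (322.5, 416) [ 0.0002 -0.014  -0.018 ]
```

```bash
python3 - <<'E'
from pl import *
p,R=pose()
f=lambda q:(q[0]/8+290,q[1]/8+170)
for top in (.0605,.0625,.0645):
  P=[ray("side",f(q),top) for q in [(273,340),(415,224)]]
  m=(P[0]+P[1])/2; d=np.array([.504,-.1718,0])-m
  print(top,m.round(4),np.linalg.norm(P[0]-P[1]),"tool shift needed",R.inv().apply(d).round(4))
E
```

```text
0.0605 [ 0.5018 -0.1724  0.0605] 0.0723205005107039 tool shift needed [0.0018 0.0605 0.0016]
0.0625 [ 0.5014 -0.1698  0.0625] 0.07213195056392852 tool shift needed [ 0.0033  0.0625 -0.0006]
0.0645 [ 0.501  -0.1672  0.0645] 0.07194340061715351 tool shift needed [ 0.0048  0.0645 -0.0027]
```

Call:
apply_moves(
  plan="0.03 0 -0.02 0 0 0 0; 0.03 0.05 -0.01 0 0 0 0; 0 0.06 0 0 0 0 0; 0 0.06 0 0 0 0 0; 0 0 0 0 0 0 0",
)

```text
time_s: 17.9
eef_pos: [0.4865, -0.2172, 0.0423]
eef_rot: [0.687, -0.686, 0.17, -0.169]
wrist_force: [-0.3, 0.6, -1.0]
opening: 0.571
```

```bash
python3 - <<'E'
from pl import *
st();print(yaw(pose()[1]));a=shot("wrist","f4");b=shot("side","f4i")
a=cv2.convertScaleAbs(a,alpha=1.5,beta=10)
l=cv2.resize(a[20:330,190:260],None,fx=2.5,fy=1.9);r=cv2.resize(a[20:330,390:460],None,fx=2.5,fy=1.9)
h=cv2.resize(a[30:140,270:370],(400,589))
cv2.imwrite("pics/f4z.png",np.hstack([l,r,h]))
crop(b,290,170,100,75,8,"f4ic")
E
```

```text
17.9 pos [0.4865, -0.2172, 0.0423] rot [0.6867, -0.6864, 0.1696, -0.1691] F [-0.3, 0.6, -1.0] op 0.571 q [-0.64, 0.36, 1.84, 0.0, 0.94, -0.16]
-27.71438788876492
```

View pics/f4z.png

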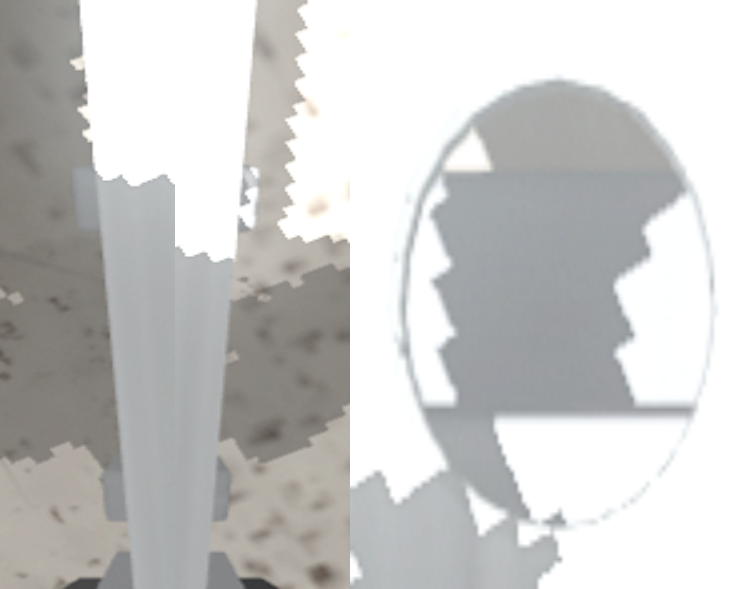

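View pics/f4ic.png

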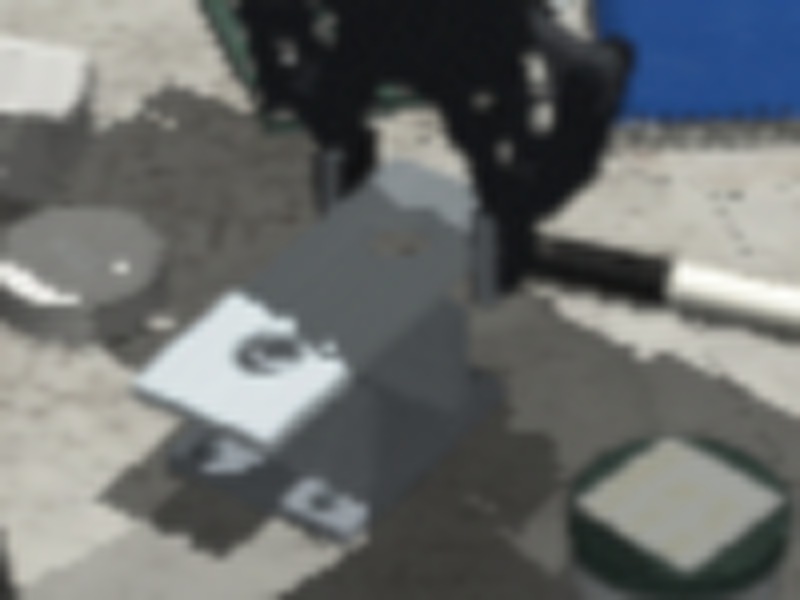

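```bash
python3 - <<'E'
from pl import *
p,R=pose();p[2]=.0423
z=[R.inv().apply(ray("wrist",q,.045)-p) for q in [(321,108),(321,140),(321,260),(321,293.5)]];print(np.round(z,4).tolist(),"mid",np.mean(z,0))
for dz in(.010,.012,.014):
  h=[R.inv().apply(ray("wrist",q,p[2]+dz)-p)[2] for q in [(322,86),(323,320),(322.5,416)]];print(dz,h,(h[0]+h[1])/2,h[2]+.07)
f=lambda q:(q[0]/8+290,q[1]/8+170)
for top in (.0525,.0545,.0565):
  P=[ray("side",f(q),top) for q in [(268,354),(407,240)]]
  m=(P[0]+P[1])/2; d=np.array([.504,-.1718,0])-m
  print(top,m.round(4),np.linalg.norm(P[0]-P[1]),"tool shift needed",R.inv().apply(d).round(4))
E
```

```text
[[-0.0003, -0.0027, 0.0803], [-0.0003, -0.0027, 0.0713], [-0.0003, -0.0027, 0.0335], [-0.0003, -0.0027, 0.0216]] mid [-0.00028938 -0.00269672  0.05166631]
0.01 [np.float64(0.08601033108304483), np.float64(0.01579284570496099), np.float64(-0.021728021594282183)] 0.05090158839400291 0.04827197840571783
0.012 [np.float64(0.08595832746735707), np.float64(0.01690062774098494), np.float64(-0.020000505551847587)] 0.051429477604171006 0.04999949444815242
0.014 [np.float64(0.08590632385166934), np.float64(0.018008409777008898), np.float64(-0.01827298950941302)] 0.051957366814339115 0.05172701049058699
0.0525 [ 0.5042 -0.1752  0.0525] 0.07115148426017288 tool shift needed [-0.0017  0.0525  0.0029]
0.0545 [ 0.5039 -0.1726  0.0545] 0.07096789666397918 tool shift needed [-0.0002  0.0545  0.0007]
0.0565 [ 0.5035 -0.1699  0.0565] 0.07078430906778575 tool shift needed [ 0.0013  0.0565 -0.0014]
```

Call:
apply_moves(
  plan="0 0.03 0 0 0 0 0; 0 0.03 0 0 0 0 0; 0 0.02 0 0 0 0 0; 0 0.01 0 0 0 0 0; 0 0 0 0 0 0 0",
)

```text
time_s: 18.5
eef_pos: [0.4868, -0.2174, 0.0382]
eef_rot: [0.687, -0.687, 0.169, -0.169]
wrist_force: [1.3, 0.8, -1.9]
opening: 0.569
```

```bash
python3 - <<'E'
from pl import *
st();b=shot("side","f5i");crop(b,290,170,100,75,8,"f5ic")
E
```

```text
18.5 pos [0.4868, -0.2174, 0.0382] rot [0.6866, -0.6865, 0.1694, -0.1693] F [1.3, 0.8, -1.9] op 0.569 q [-0.64, 0.37, 1.84, -0.0, 0.93, -0.16]
```

View pics/f5ic.png

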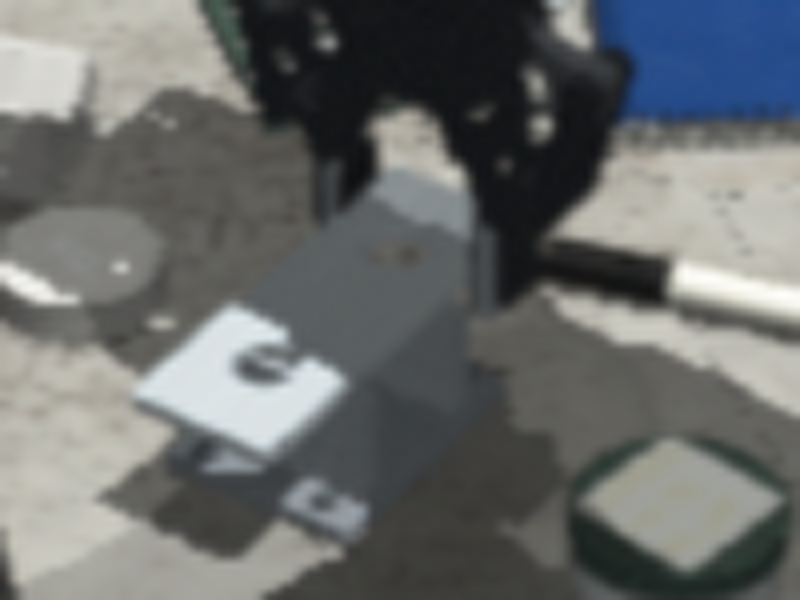

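Still not in contact; lowering in small steps until the force shows it.

Call:
apply_moves(
  plan="0 0.01 0 0 0 0 0; 0 0.01 0 0 0 0 0; 0 0.01 0 0 0 0 0; 0 0 0 0 0 0 0; 0 0 0 0 0 0 0",
)

```text
time_s: 19.05
eef_pos: [0.487, -0.2175, 0.0372]
eef_rot: [-0.686, 0.687, -0.169, 0.169]
wrist_force: [-1.5, 1.0, 4.7]
opening: 0.568
```

Call:
apply_moves(
  plan="0 0 0 0 0 0 0.6; 0 0 0 0 0 0 0.65; 0 0 0 0 0 0 0.75; 0 0 0 0 0 0 0.85; 0 0 0 0 0 0 0.85",
)

```text
time_s: 19.55
eef_pos: [0.4868, -0.2174, 0.0367]
eef_rot: [0.687, -0.687, 0.169, -0.169]
wrist_force: [-0.4, 0.3, -0.6]
opening: 0.85
```

```bash
python3 - <<'E'
from pl import *
st();shot("wrist","g1");b=shot("side","g1i");crop(b,290,170,100,75,8,"g1ic")
E
```

```text
19.55 pos [0.4868, -0.2174, 0.0367] rot [0.6866, -0.6865, 0.1694, -0.1693] F [-0.4, 0.3, -0.6] op 0.85 q [-0.64, 0.37, 1.84, 0.0, 0.93, -0.16]
```

View pics/g1.png

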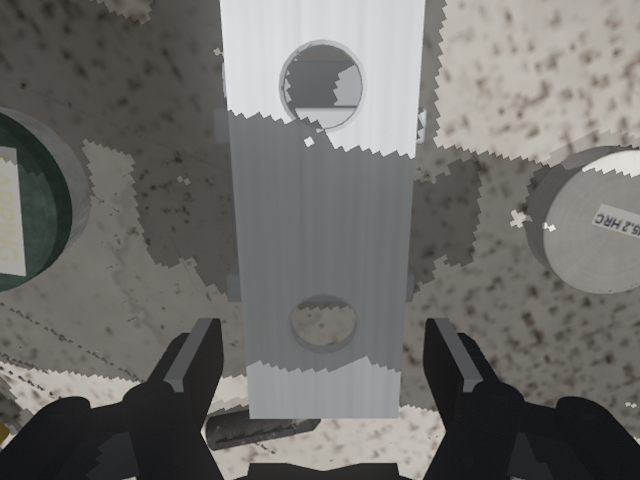

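View pics/g1ic.png

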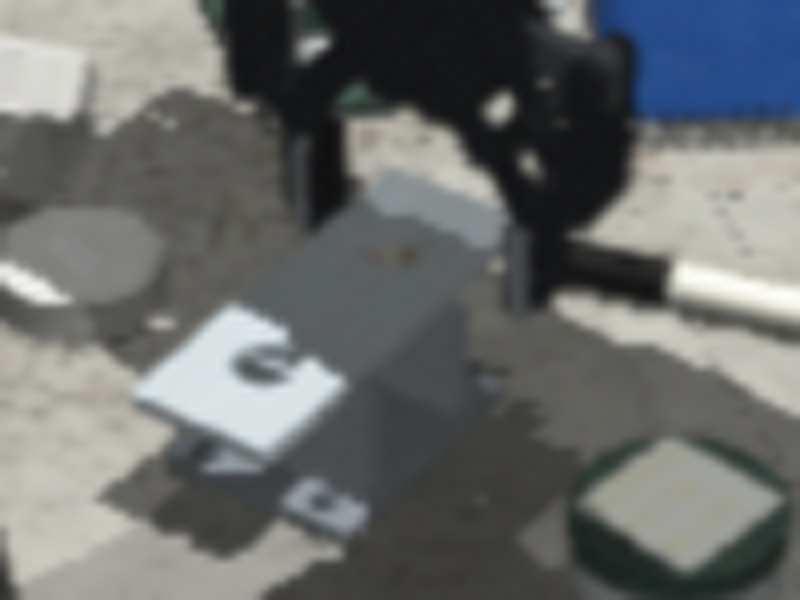

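Call:
apply_moves(
  plan="0 -0.2 0 0 0 0 0.9; 0 -0.4 0 0 0 0 1; 0 -0.5 0 0 0 0 1; 0 -0.5 0 0 0 0 1; 0 -0.4 0 0 0 0 1",
)

```text
time_s: 20.15
eef_pos: [0.4873, -0.2177, 0.1391]
eef_rot: [-0.686, 0.687, -0.169, 0.17]
wrist_force: [0.0, 0.1, 0.1]
opening: 1.001
```

```bash
python3 - <<'E'
from pl import *
st();a=shot("wrist","g2");b=shot("side","g2i");crop(b,290,170,100,75,8,"g2ic")
shot("scene","g2s")
E
```

```text
20.15 pos [0.4873, -0.2177, 0.1391] rot [-0.6863, 0.6868, -0.1687, 0.1699] F [0.0, 0.1, 0.1] op 1.001 q [-0.64, 0.21, 1.8, 0.0, 1.13, -0.16]
```

View pics/g2.png

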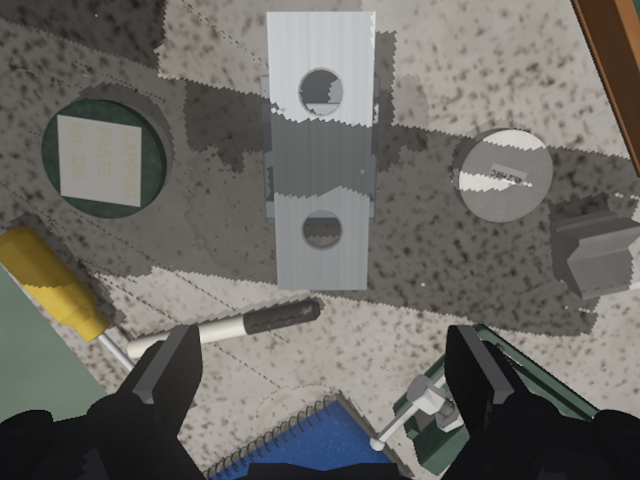

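View pics/g2i.png

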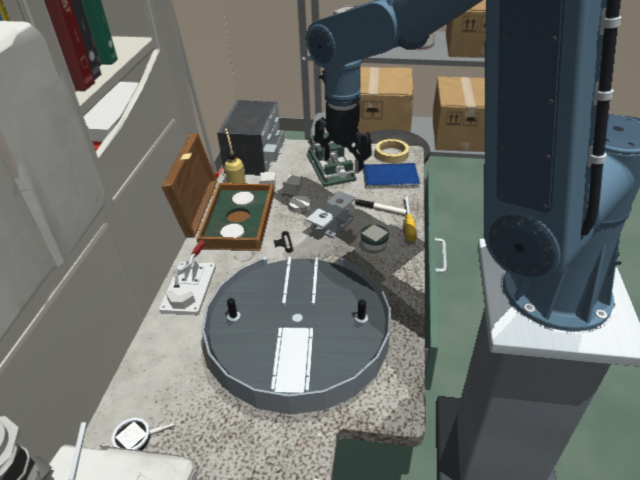

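View pics/g2s.png

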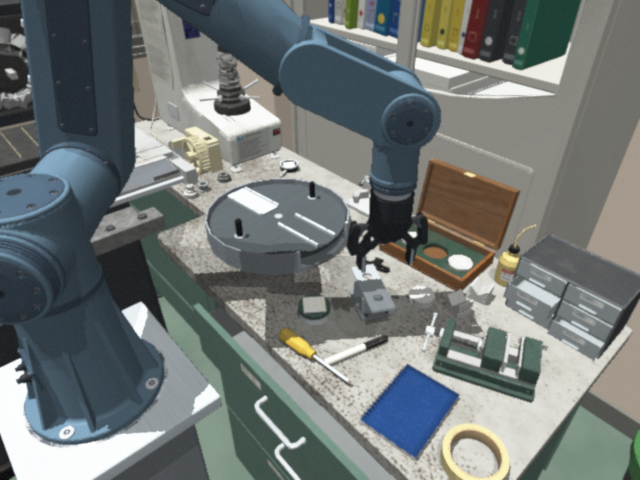

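```bash
python3 - <<'E'
from h import *
a=cv2.imread("pics/g2.png");a=cv2.convertScaleAbs(a,alpha=1.4,beta=20);crop(a,240,0,160,150,4,"g3a");crop(a,240,150,160,150,4,"g3b")
E
```

```text
(no output)
```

View pics/g3a.png

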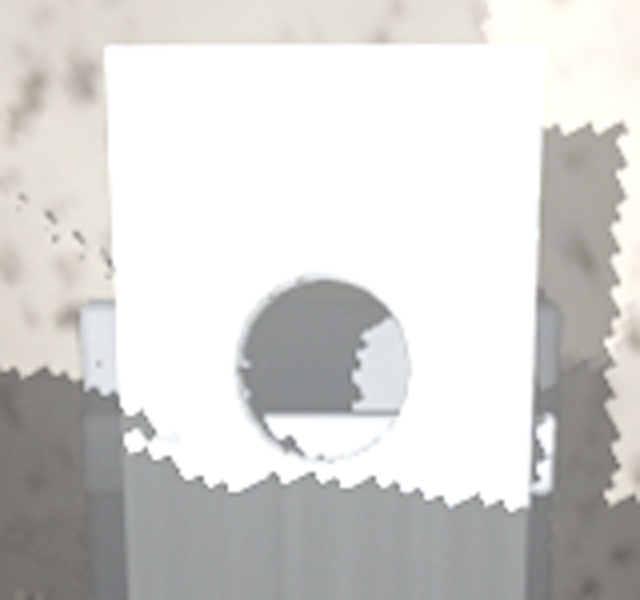

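View pics/g3b.png

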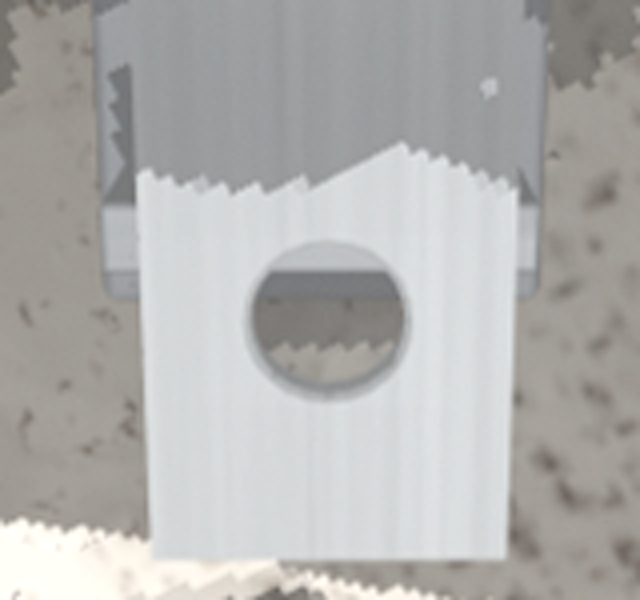

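```bash
python3 - <<'E'
from pl import *
p,R=pose();K,Rc,t=calib("wrist");C=-Rc.T@t;print("cam",R.inv().apply(C-p).round(3))
L=lambda q,z:R.inv().apply(ray("wrist",q,z)-p)
f=lambda x,y,oy:(240+x/4,oy+y/4)
for n,q in {"farL?":f(330,411,0),"farN":f(540,490,0),"nearF":f(530,205,150),"nearN":f(330,271,150)}.items():print(n,L(q,.045).round(4))
for n,q in {"endF":f(325,45,0),"endN":f(330,558,150),"h1":f(324,367,0),"h2":f(328,320,150)}.items():print(n,L(q,.051).round(4))
for y,oy,l,r in [(380,0,82,558),(237,150,105,538)]:print("bar x mid",L(f((l+r)/2,y,oy),.045)[0],[L(f(e,y,oy),.045)[0].round(4) for e in(l,r)])
for y,oy,l,r in [(45,0,105,545),(558,150,152,508)]:print("plate x mid",L(f((l+r)/2,y,oy),.051)[0],[L(f(e,y,oy),.051)[0].round(4) for e in(l,r)])
E
```

```text
cam [ 0.    -0.131  0.083]
farL? [-0.0001  0.0938  0.0808]
farN [0.0266 0.0939 0.0713]
nearF [0.0269 0.0939 0.0304]
nearN [-0.      0.0938  0.0212]
endF [-0.0007  0.0878  0.1207]
endN [ 0.      0.0879 -0.0189]
h1 [-0.0008  0.0878  0.0859]
h2 [-0.0003  0.0878  0.016 ]
bar x mid -0.0013114904267370695 [np.float64(-0.0309), np.float64(0.0283)]
bar x mid -0.0011762778988441834 [np.float64(-0.0305), np.float64(0.0282)]
plate x mid -0.0006528341935223466 [np.float64(-0.0258), np.float64(0.0245)]
plate x mid 1.8826081145441656e-05 [np.float64(-0.025), np.float64(0.025)]
```

```bash
python3 - <<'E'
from pl import *
st();print(ctrl.hand_in())
E
```

```text
20.3 pos [0.4879, -0.2182, 0.1388] rot [-0.686, 0.6871, -0.1679, 0.1706] F [0.1, 0.6, -0.4] op 1.002 q [-0.64, 0.21, 1.8, -0.0, 1.13, -0.16]
the job is handed in; nothing more can be done
None
```

The holed plate is lying flat on both bars of the test rest, and I handed the job in at 20.3 s.

1. **Turning:** I turned the table by one post, with the gripper loosely around it, until the holed plate pointed out through the gap. It ended within about half a degree of the gap's centre.
2. **Sliding:** I pushed the plate's inner end with closed fingers until about 48 mm hung over the rim. Its centre stayed about 22 mm inside the rim edge.
3. **Placing:** I gripped the overhanging end by its sides, lowered the plate until the force showed contact, then opened the gripper and raised it clear.

The last wrist picture shows the plate:
- **Along its length:** centred to about 0.1 mm.
- **Sideways:** about 1 mm off centre.
- **Angle to the rest:** less than 1 degree off.

The last pictures show the plain plate still in its channel and no bystander visibly moved; I did not re-measure their positions. The highest contact force I read was about 5 N, and the gripper was touching nothing at hand-in.

**Disagreements:** The cameras disagreed by up to about 8 mm on the position of the rest. Estimates of where the plate sat in the gripper differed by about 4 mm. I settled both by comparing the plate directly with the bars just before and after setting it down.

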